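Drift a taper-shank arbor out of its sleeve and seat it in the spindle

TASK

The rub-tool arbor is stuck in the slotted sleeve: draw the wedge-shaped drift out of its holder by the thin end, lay it down on the table, take it again by the thick end and drive it through the sleeve's slot, without touching the arbor, until the arbor jumps up and is free. Then lift the arbor out and seat its tapered shank in the bench spindle with a twisting push: turn it under a light push until its tang drops into the hidden slot, then press it fully home with its flange down on the spindle, and let go. The drift may stay in the slot; leave the small things around alone.

Things in the scene. Friction and masses are not known exactly. Their poses are not given: they have to be found in the camera images.
- sleeve: Slotted sleeve fixed to the table: upright aluminium barrel 48 mm across, 95 mm tall, on a dark base plate 84x84x8 mm. Origin: centre of the base's underside. The arbor starts stuck fully home in it, tang end on the axis 33 mm above the table, held by inner spring plungers: about 15-25 N upward (8-15 N of push on the drift) frees it; they let go once it has risen 4 mm.
- sleeve_mouth (a point): Centre of the sleeve's top opening, 95 mm above the table; axes as the sleeve's.
- sleeve_slot (a point): On the sleeve's axis at the flat polished floor of its slot, 20 mm above the table; axes as the sleeve's. The slot runs right through the barrel along y, 13 mm wide in x (flared to 19 mm at both ends), ceiling 24 mm above its floor. Drive the drift in from the +y side towards -y, straight edge on the floor, sloping edge up.
- arbor_shoulder (a point): Rub-tool arbor, steel, 124 mm long, about 0.2 kg, upright; this point: on its axis, underside of the flange (38 mm across, 7 mm thick); z up. At the start its axes are parallel to the sleeve's. Below: taper shank, 28 mm across, narrowing to 20 mm at 50 mm down, with a catch groove; then the tang to 62 mm down, 8 mm thick in x, 18 mm wide in y, end bevelled.
- arbor_grip (a point): On the arbor's axis, 29 mm above arbor_shoulder, the middle of its grip head, which reaches from 7 to 49 mm above the flange's underside and has two flats 28 mm apart facing +x and -x (36 mm across in y): grasp across the flats. A rubber nub above reaches 62 mm. Axes as the arbor's.
- drift_mid (a point): Centre of the drift, a loose steel wedge 140 mm long (y), 10 mm thick (x), about 0.12 kg, standing on its straight edge 11.5 mm below this point. Thin end y=-70 mm, 9 mm tall; the top slopes up to 23 mm tall at y=+15 mm and stays so to the thick end y=+70 mm. In the slot, with this point 15 mm from the sleeve's axis (+y side), the arbor is up 7 mm and free.
- holder: Black drift holder fixed to the table, 32 wide (x), 70 long, 34 mm tall. Origin: on the table, centre of its open front, which faces -y. The drift stands on the table, thick end inside (drift_mid at y=-8 mm); only the thinner 78 mm stick out to be gripped across the thickness and pulled along -y. Held by that half it cannot be driven home: the fingers would meet the sleeve.
- holder_mouth (a point): Centre of the open front of the holder's roofed tunnel (14 mm wide, 27 mm high, closed at the back), 12 mm above the table; axes as the holder's.
- head: Bench spindle head fixed to the table: grey base plate 96x96x12 mm, grey round housing 72 mm across to 77 mm height, in it the steel spindle, 49 mm across, taper bore facing up, braked: it does not turn. Origin: centre of the base's underside. The slot for the tang, deep in the bore, lies at an unknown angle, up to 0.9 rad either way from this frame's y axis (turned about z): feel for it.
- head_mouth (a point): Centre of the spindle's top face, 85 mm up; bore 29 mm across here, 21 mm at its floor 51.5 mm down, where the 9.5 mm wide tang slot is. Tang (arbor y) over 0.2 rad out of line: the arbor stops with its flange 10 mm above the mouth; in line it drops on, then 4-10 N of push take it home; spring plungers click in over the last 4 mm. Home: flange resting on this face.
- pot: Small white pot with a green screw lid, 45 mm across, 43 mm tall; a bystander. Origin at the centre of its underside.
- tile: Black glass tile in a frame, 62x88x13 mm, lying flat; a bystander. Origin at the centre of its underside.
- trimmer: Metal pencil sharpener, 15x25x14 mm; a bystander. Origin at the centre of its underside.
Not all that is in view belongs to the job. There is more than one size of the part that bears arbor_shoulder; the job needs the middle-sized.

How it is judged:
On the way, in this order (a step that is already met when the one before it is completed fails the run):
1. the drift lies on the table clear of its holder, on its straight edge, let go (y of drift_mid in the frame of holder below -0.065 m and height (world z) of drift_mid below 0.014 m and angle between drift_mid's own z axis and vertical below 0.15 rad and contact force between the fingers and drift below 0.2 N), for 0.1 s.
2. the drift, through the slot, has raised the arbor 5 mm or more, no finger on the arbor (y of drift_mid in the frame of sleeve between -0.06 and 0.03 m and x of drift_mid in the frame of sleeve between -0.006 and 0.006 m and height (world z) of drift_mid between 0.028 and 0.036 m and z of arbor_shoulder in the frame of sleeve between 0.1 and 0.109 m and horizontal distance between arbor_shoulder and sleeve_mouth below 0.006 m and contact force between the fingers and arbor below 0.5 N), for 0.1 s.
3. the arbor is lifted clear out of the sleeve (z of arbor_shoulder in the frame of sleeve above 0.158 m), for 0.1 s.
At the end, for the whole second after the job is handed in: The arbor is fully home in the spindle: its flange within 2 mm of the spindle's top face, its axis within 3 mm of the spindle's and upright within 0.05 rad, at rest and let go. The drift may be anywhere (z of arbor_shoulder in the frame of head_mouth below 0.002 m and horizontal distance between arbor_shoulder and head_mouth below 0.003 m and angle between arbor_shoulder's own z axis and vertical below 0.05 rad and linear speed of arbor below 0.01 m/s and contact force between the fingers and arbor below 0.1 N); the robot touches nothing.
It fails at once if a finger takes hold of the arbor while it is still stuck home in the sleeve (contact force between the fingers and arbor above 2 N and distance between arbor_shoulder and sleeve_mouth below 0.004 m).
It fails at once if the pot is moved more than 2 cm (distance of pot from where it was at the start of the episode above 0.02 m).
It fails at once if the tile is moved more than 2 cm (distance of tile from where it was at the start of the episode above 0.02 m).
It fails at once if the pencil sharpener is moved more than 2 cm (distance of trimmer from where it was at the start of the episode above 0.02 m).
It also fails if it takes over 61 s, if anything falls off the work surface, if the arm or the gripper's body presses on something with over 40 N, if the wrist force passes 120 N, or if a joint passes its speed limit or range.

ROBOT

A 6-joint arm with a two-finger parallel gripper is mounted at the origin on a cart in front of the work surface, level with it; the furniture and walls round the work are solid. World frame = base frame: x ahead of the robot, y to its left, z up, the work surface at z = 0. Lengths are in m, angles in rad, forces in N, time in s.
With the tool pointing down it reaches from about 0.35 to 0.85 m from the base axis. Payload 8.1 kg.
Tool frame: the origin (TCP) lies at the very end of the fingers, on their centre line; the grasp point (between the pads) lies 19 mm behind it; z points along the fingers, y is the direction in which the jaws open and shut (so a half turn about z gives the same grasp; the last joint's range is limited). The gripper opens to 93 mm and grips with 3 to 60 N. Pads are 15 mm wide; open, the fingers measure 128 mm over their backs; the gripper's body (75 mm by 188 mm) begins 65 mm behind the grasp point.
Start: joints at [1.105, 0.13, 1.488, -0, 1.523, -0.085], TCP at [0.223, 0.557, 0.219] pointing down, gripper open.
Joint ranges: [-2.96, 2.96], [-0.89, 2.26], [0.02, 2.5], [-1.34, 4.48], [0, 2.73], [-2.66, 2.66]. Speed limits (rad/s): [2.39, 2.39, 2.79, 3.14, 3.14, 3.14].

INTERFACE

Orientations are given as a rotation vector (axis times angle).
In Python, from plant import robot gives the robot as it stands.
- The arm moves only by the shell command python3 -m pendant 'ROWS' [OPENING] [FORCE]. ROWS is JSON, a list of rows, each an object with "delta_pos": the shift along the tool's x, y, z in m, a list of three; "spin": the turn about the tool's z in rad. In form: [{"delta_pos": [dx, dy, dz], "spin": spin}, ...]. A call has 1 to 10 rows; each row is the pose to reach, as a shift and turn from the pose measured when the call began, along the tool's axes at that moment; what a row does not reach only later rows make up. A row lasts 1/10 s, in which the tool goes at most 50 mm and 8.59 degrees, less where a joint would pass 70% of its speed; a pose out of reach is approached as far as the arm can. A call with a gripper value outside its range is refused whole. OPENING is the closure, from -1 (fully open) to 1 (shut), set as the call begins (- or left out, the last holds). The fingers move at their own pace and stop on an object; FORCE is the grip in N (left out, the last holds). Time passes only in rows, so rows that repeat a pose let the fingers close. It gives the time, the measured TCP pose, the force and the opening at its end, in the units of the state.
- robot.read_state(): the state, without advancing time (a new reading comes with each control period).
- robot.read_camera(name): name is "scene" or "top" or "wrist"; returns a dict with "color" (420x560x3 uint8, blue, green, red), "camera_matrix" (3x3 intrinsics, pixels), "R" (3x3) and "t" (3): a world point X has camera coordinates R X + t. Camera axes: x right, y down, z forward; pixel columns grow to the right and rows downward; lengths in m; the calibration is good to about 2 mm. A picture is of the moment at which its call begins. There is no depth.
- robot.close_job(): hands the job in, once; it reports no verdict.
Trained networks look in the newest picture that a camera, given by its name, has taken for a name from the list of things; names that differ only in an ending like _2 or _b are one class to them, and where a whole thing is asked for, a point or a joint stands for the part that bears it (a point fixed in the world has none). Each returns a list of dicts, best first, with "score" (0 to 1); they miss things now and then, are a little off and sometimes report something else, mostly with a low value. They report only what shows in the picture. A call takes as long as a camera call. They do not tell look-alikes from the thing itself.
- robot.outline_of(camera, label): "mask" (420x560 bool, what is visible of it).
- robot.mark_of(camera, label): "location" ([x, y, z] in m, in the coordinates of the camera as it stood for that picture, good to about 4 mm: a listed point, or the origin of a listed thing).
The state is a dict: "t": time; "q": joint angles; "dq": joint speeds; "joint_torque": joint torques, N m; "tool_pos": TCP position; "orientation": TCP orientation; "force": force on the tool from outside, world axes, zero at the start; "wrist_torque": the same for the moment, N m; "opening": finger opening in m.
Only numpy, scipy, OpenCV 4.12 (cv2) and the standard library are available. Lean on these libraries where they do the work, as an engineer would, in place of code of your own. Each camera call takes 0.05 s, during which the arm holds its last target.

## Working session

There is one attempt and no reset: what is moved stays moved. The work goes in short steps, Python scripts to look and compute and a shell command to move; the robot and the scene stay as the last step left them, time stands still between calls to the robot, and variables do not carry over. Pictures are saved under pics/ and viewed, and the job is handed in when it is done.

```bash
ls; mkdir -p pics; cat > h.py <<'E'
import numpy as np,cv2
from scipy.spatial.transform import Rotation as Ro
from plant import robot
def snap(c,f=None):
    d=robot.read_camera(c)
    if f: cv2.imwrite('pics/'+f,d['color'])
    return d
def w(d,p): return np.array(d['R']).T@(np.array(p)-np.array(d['t']))
def marks(c,d,labels):
    for l in labels:
        for m in robot.mark_of(c,l)[:4]:
            X=np.array(m['location']);px=np.array(d['camera_matrix'])@X;px=px[:2]/px[2]
            print(c,l,round(m['score'],2),np.round(w(d,X),4),np.round(px))
E
python3 - <<'E'
from h import *
s=robot.read_state();print(s)
for c in['scene','top','wrist']: 
    d=snap(c,c+'0.png');print(c,np.round(d['camera_matrix'],1).tolist(),np.round(d['R'],3).tolist(),np.round(d['t'],3))
E
```

```text
pics
{'t': 0.0, 'q': array([ 1.10460367e+00,  1.31179419e-01,  1.48927393e+00, -1.44325261e-05,
        1.52303529e+00, -8.53806837e-02]), 'dq': array([-2.65146831e-04,  6.77962261e-04, -2.20969867e-03,  6.38168413e-04,
        7.82919869e-06,  9.63987479e-06]), 'joint_torque': array([ 5.94085668e-04, -5.59840178e+01, -4.91763747e+01,  7.68730533e-02,
        3.50900728e-02, -1.23690493e-04]), 'tool_pos': array([0.22271401, 0.55650341, 0.21757951]), 'orientation': array([-5.94473748e-01, -3.08432174e+00,  2.87137420e-03]), 'force': array([-0.59461037, -0.10595034,  0.26338826]), 'wrist_torque': array([ 0.00697811, -0.00759124,  0.04385326]), 'opening': 0.09324300043167455}
scene [[457.3, 0.0, 284.4], [0.0, 457.3, 208.7], [0.0, 0.0, 1.0]] [[0.545, -0.839, -0.017], [-0.655, -0.413, -0.633], [0.524, 0.356, -0.774]] [-0.312  0.36   0.917]
top [[538.4, 0.0, 276.1], [0.0, 538.4, 211.0], [0.0, 0.0, 1.0]] [[-0.012, -1.0, 0.013], [-0.987, 0.01, -0.161], [0.161, -0.015, -0.987]] [-0.053  0.458  1.583]
wrist [[289.3, 0.0, 279.1], [0.0, 289.3, 213.4], [0.0, 0.0, 1.0]] [[0.372, 0.928, -0.002], [0.893, -0.357, 0.274], [0.254, -0.104, -0.962]] [-0.599 -0.032  0.392]
```

View pics/scene0.png

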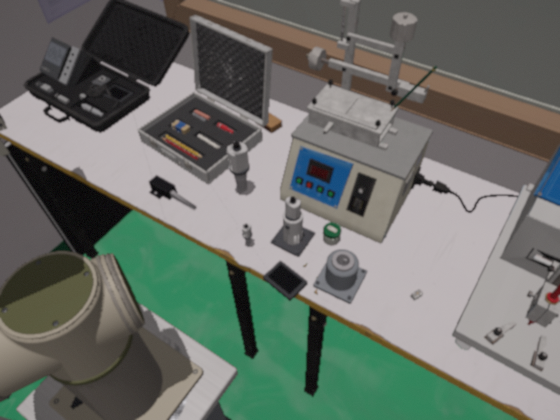

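View pics/top0.png

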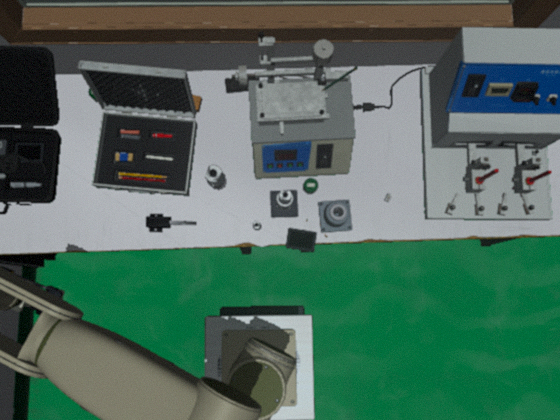

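```bash
python3 - <<'E'
from h import *
for c in['top','scene']: 
    d=snap(c)
    marks(c,d,['sleeve','sleeve_mouth','sleeve_slot','arbor_shoulder','arbor_grip','drift_mid','holder','holder_mouth','head','head_mouth','pot','tile','trimmer'])
E
```

```text
top sleeve 0.69 [ 0.4897 -0.0802  0.0039] [283. 202.]
top sleeve_mouth 0.62 [ 0.49   -0.0852  0.0966] [286. 197.]
top sleeve_mouth 0.18 [0.4287 0.2657 0.0137] [170. 223.]
top sleeve_slot 0.57 [ 0.4904 -0.0808  0.0243] [284. 201.]
top sleeve_slot 0.25 [ 0.489  -0.0804  0.0014] [283. 203.]
top arbor_shoulder 0.85 [0.5466 0.1236 0.085 ] [214. 179.]
top arbor_shoulder 0.68 [ 0.4863 -0.0834  0.0957] [285. 198.]
top arbor_shoulder 0.41 [0.4128 0.0017 0.0414] [256. 226.]
top arbor_grip 0.72 [0.5457 0.1241 0.1354] [212. 176.]
top arbor_grip 0.49 [ 0.4859 -0.0816  0.1237] [285. 196.]
top arbor_grip 0.43 [0.4096 0.0027 0.0597] [256. 226.]
top drift_mid 0.57 [0.4289 0.2582 0.0102] [172. 223.]
top holder 0.58 [0.4307 0.2627 0.0042] [171. 222.]
top holder 0.54 [ 0.4895 -0.0835  0.0968] [285. 197.]
top holder_mouth 0.76 [0.4283 0.2654 0.0164] [170. 223.]
top holder_mouth 0.27 [ 0.5045 -0.4045  0.0024] [388. 197.]
top head 0.97 [ 4.48e-01 -2.40e-01  1.00e-04] [335. 215.]
top head 0.36 [0.4331 0.261  0.0023] [172. 222.]
top head_mouth 0.98 [ 0.4472 -0.2349  0.0875] [337. 211.]
top pot 0.64 [ 0.5393 
[... 769 characters left out ...]
2  0.1213] [292. 207.]
scene arbor_grip 0.56 [0.4097 0.004  0.0582] [245. 231.]
scene drift_mid 0.44 [0.4316 0.2573 0.0137] [175. 195.]
scene holder 0.7 [ 0.4366  0.265  -0.0012] [175. 196.]
scene holder_mouth 0.68 [0.4305 0.2685 0.0115] [172. 194.]
scene holder_mouth 0.17 [0.4297 0.2574 0.0138] [174. 195.]
scene head 0.87 [ 0.4467 -0.2364 -0.0016] [340. 280.]
scene head_mouth 0.67 [ 0.4516 -0.2359  0.0879] [344. 257.]
scene pot 0.81 [ 0.5366 -0.1587 -0.0013] [330. 239.]
scene tile 0.62 [ 0.3692 -0.1258 -0.0051] [282. 283.]
scene trimmer 0.64 [ 0.4851 -0.0795  0.0178] [292. 235.]
scene trimmer 0.52 [ 0.4446 -0.2356 -0.0042] [339. 281.]
scene trimmer 0.42 [ 0.5001 -0.4035 -0.0036] [416. 297.]
```

```bash
python3 - <<'E'
from h import *
d=cv2.imread('pics/top0.png')
a=cv2.resize(d[195:250,130:210],None,fx=8,fy=8,interpolation=cv2.INTER_CUBIC)
b=cv2.resize(d[165:250,235:360],None,fx=6,fy=6,interpolation=cv2.INTER_CUBIC)
cv2.imwrite('pics/c1.png',a);cv2.imwrite('pics/c2.png',b)
s=robot.read_state();print(Ro.from_rotvec(s['orientation']).as_matrix().round(3))
# drift & holder outline yaw on table plane
for c in ['top','scene']:
    D=robot.read_camera(c);K=D['camera_matrix'];R=np.array(D['R']);t=np.array(D['t'])
    for l,h in [('drift_mid',0.012),('holder',0.034),('sleeve',0.008),('head',0.012)]:
        o=robot.outline_of(c,l)
        for m in o[:2]:
            ys,xs=np.nonzero(m['mask']);
            P=np.linalg.inv(K)@np.stack([xs,ys,np.ones_like(xs)]);ray=R.T@P;C=-R.T@t
            k=(h-C[2])/ray[2];W=(C[:,None]+ray*k)[:2].T.astype(np.float32)
            r=cv2.minAreaRect(W*1000);print(c,l,round(m['score'],2),len(xs),r, W.min(0),W.max(0))
E
```

```text
[[-0.928  0.372 -0.   ]
 [ 0.372  0.928  0.   ]
 [ 0.     0.    -1.   ]]
top drift_mid 0.49 79 ((425.84796142578125, 220.82855224609375), (69.91291809082031, 9.204108238220215), 89.40137481689453) [0.42091197 0.18589005] [0.430815 0.255735]
top holder 0.81 372 ((425.1697082519531, 296.98797607421875), (71.99987030029297, 54.44938659667969), 89.412353515625) [0.39784133 0.26089755] [0.4526131  0.33283135]
top head 0.96 928 ((444.3798828125, -237.91900634765625), (97.66767120361328, 92.78729248046875), 89.43063354492188) [ 0.39775544 -0.2866868 ] [ 0.49094543 -0.18917796]
scene drift_mid 0.52 1032 ((495.05377197265625, -76.6547622680664), (113.4030532836914, 97.24929809570312), 5.233523368835449) [ 0.4382517  -0.12468794] [ 0.5509761  -0.02470878]
scene holder 0.64 458 ((419.3354797363281, 288.3698425292969), (97.38137817382812, 59.31591796875), 86.76502990722656) [0.3893297  0.24047121] [0.45118982 0.33566645]
scene holder 0.18 355 ((547.2498168945312, -42.11537170410156), (78.89067840576172, 38.61984634399414), 32.251243591308594) [ 0.5093192  -0.07361174] [ 0.58267236 -0.01049543]
scene sleeve 0.64 898 ((493.15557861328125, -77.0334701538086), (96.83963012695312, 90.01828002929688), 2.738126039505005) [ 0.44482255 -0.12238906] [ 0.5412285  -0.03045759]
scene head 0.69 1853 ((458.297607421875, -235.20401000976562), (130.763671875, 99.6856689453125), 4.547185897827148) [ 0.39048687 -0.28818887] [ 0.5224041  -0.18346298]
```

View pics/c1.png

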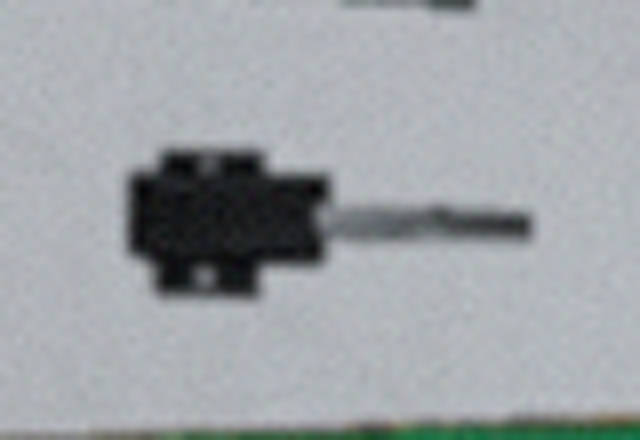

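View pics/c2.png

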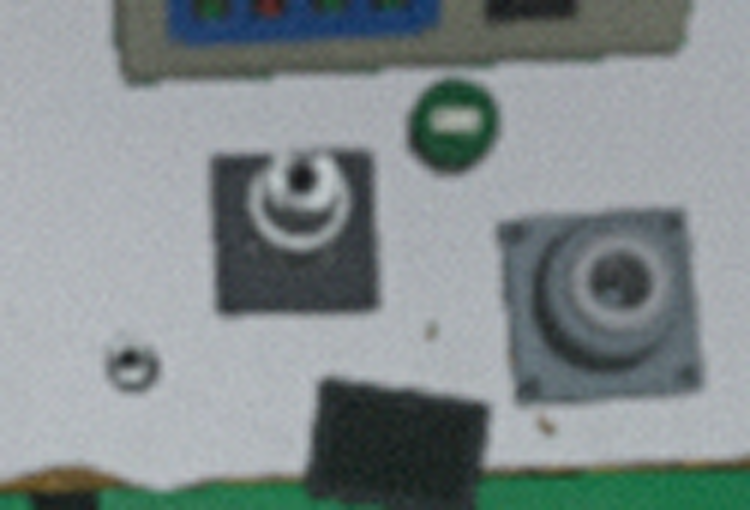

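View pics/wrist0.png

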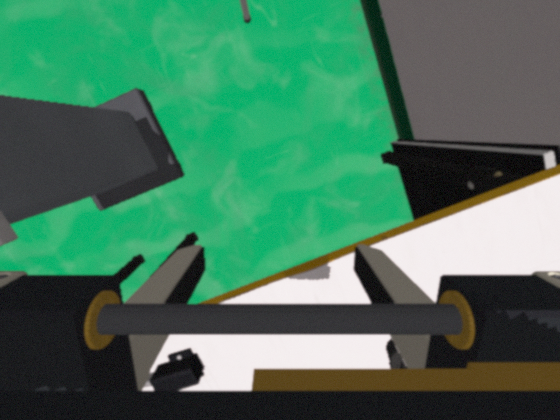

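```bash
python3 -m pendant '[{"delta_pos":[-0.1,-0.07,0],"spin":0.4},{"delta_pos":[-0.2,-0.14,0],"spin":0.8},{"delta_pos":[-0.308,-0.221,0.02],"spin":1.19},{"delta_pos":[-0.308,-0.221,0.02],"spin":1.19},{"delta_pos":[-0.308,-0.221,0.02],"spin":1.19},{"delta_pos":[-0.308,-0.221,0.02],"spin":1.19},{"delta_pos":[-0.308,-0.221,0.02],"spin":1.19},{"delta_pos":[-0.308,-0.221,0.02],"spin":1.19},{"delta_pos":[-0.308,-0.221,0.02],"spin":1.19},{"delta_pos":[-0.308,-0.221,0.02],"spin":1.19}]'
python3 - <<'E'
from h import *
s=robot.read_state();print(s['q'].round(3),s['tool_pos'],Ro.from_rotvec(s['orientation']).as_matrix().round(3),s['force'])
d=snap('wrist','w1.png');print(-np.array(d['R']).T@d['t'],d['R'].round(3))
marks('wrist',d,['drift_mid','holder','holder_mouth','arbor_shoulder','sleeve'])
E
```

```text
t: 3.05
tool_pos: [0.4269, 0.2371, 0.1987]
orientation: [-2.221, -2.221, -0.0]
force: [0.3, 0.3, -0.5]
opening: 0.0928
[ 0.402 -0.166  1.817  0.     1.49   0.402] [0.42693489 0.23707373 0.19872511] [[ 0.  1. -0.]
 [ 1. -0.  0.]
 [ 0. -0. -1.]] [ 0.28885928  0.31848356 -0.50506369]
[0.42728774 0.31342447 0.36583769] [[ 1.    -0.    -0.   ]
 [-0.    -0.962  0.274]
 [-0.    -0.274 -0.962]]
wrist drift_mid 0.56 [0.431  0.2565 0.0124] [282. 179.]
wrist holder 0.76 [ 0.433   0.2649 -0.0022] [284. 171.]
wrist holder_mouth 0.83 [0.4341 0.2631 0.0147] [285. 174.]
wrist arbor_shoulder 0.54 [0.4153 0.0026 0.0443] [270. 368.]
```

View pics/w1.png

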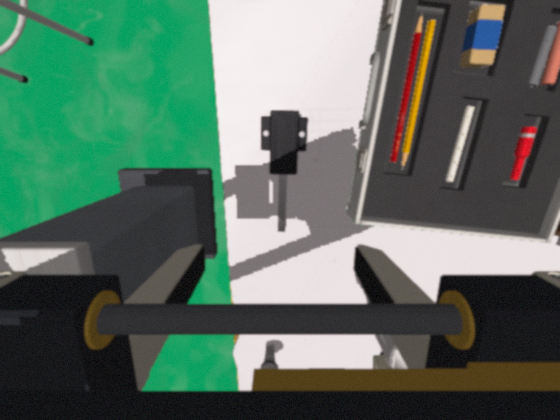

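```bash
python3 - <<'E'
from h import *
d=cv2.imread('pics/w1.png');D=robot.read_camera('wrist');K=np.array(D['camera_matrix']);R=np.array(D['R']);t=np.array(D['t']);C=-R.T@t
def px2w(u,v,h):
    r=R.T@np.linalg.inv(K)@np.array([u,v,1]);return (C+r*(h-C[2])/r[2]).round(4)
g=cv2.cvtColor(d,6).astype(int)
for v in (180,190,200,210,220,228,231,234): print(v,g[v,270:296])
print(px2w(282,230,.009),px2w(284,174,.034))
# holder edges
for v in (150,160,168): print(v,g[v,264:306])
cv2.imwrite('pics/c3.png',cv2.resize(d[100:240,225:345],None,fx=4,fy=4,interpolation=cv2.INTER_CUBIC))
E
```

```text
180 [171 151 130 119 118 116 118 115 105  88  90  84  84  86  89  90  95 108
 117 117 119 115 118 119 119 115]
190 [220 222 194 149 124 122 119 113 103  90  82  85  80  82  84  84 101 112
 116 116 119 116 116 118 120 121]
200 [220 222 195 150 125 121 118 112  98  88  77  80  79  79  82  90  98 111
 121 120 120 120 116 120 117 117]
210 [117 116 118 116 117 117 114 107  91  80  74  74  76  76  77  92 106 116
 118 120 119 117 118 119 118 115]
220 [229 228 228 229 229 227 222 194 149 109  96  88  84  80  89 125 178 217
 226 226 226 227 225 226 227 226]
228 [229 228 228 228 227 227 221 187 129  91  81  78  78  83 118 174 217 228
 229 229 228 229 229 228 227 228]
231 [229 230 230 230 230 227 224 203 176 158 158 150 145 146 170 201 223 228
 229 228 229 229 226 229 228 228]
234 [230 230 230 229 229 230 229 230 228 230 229 228 229 229 229 229 229 229
 229 229 229 229 231 228 229 227]
[0.4305 0.1905 0.009 ] [0.4322 0.2672 0.034 ]
150 [174 167 161 159 148 123  79  55  54  56  49  51  53  58  59  53  59  57
  53  54  54  56  58  53  51  53  51  45  42  45  34  25  13  20  37  46
  50  48  49  45  56  72]
160 [236 235 233 232 222 181 114  58  44  44  33  20  22  23  17  19  16  17
  20  13  18  14  22  11  18   7  18  20  20  18  12  20  46  79 107 116
 119 119 119 118 116 117]
168 [120 116 116 113 104  77  47  24  26   9  16  18  21  22  20  18  23  20
  25  15  18  16  19  17  18  13  19  19  16  11  21  25  51  86 109 118
 118 118 117 119 120 119]
```

View pics/c3.png

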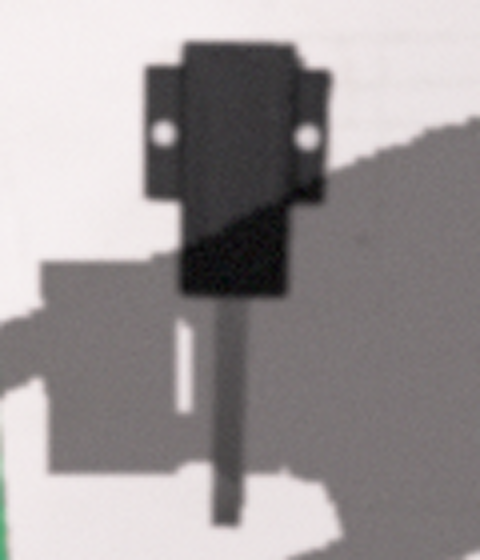

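```bash
python3 -m pendant '[{"delta_pos":[-0.002,0.004,0.05],"spin":0.025},{"delta_pos":[-0.002,0.004,0.1],"spin":0.025},{"delta_pos":[-0.002,0.004,0.15],"spin":0.025},{"delta_pos":[-0.002,0.004,0.18],"spin":0.025},{"delta_pos":[-0.002,0.004,0.194],"spin":0.025},{"delta_pos":[-0.002,0.004,0.194],"spin":0.025},{"delta_pos":[-0.002,0.004,0.194],"spin":0.025}]' 0
python3 -m pendant '[{"delta_pos":[0,0,0],"spin":0},{"delta_pos":[0,0,0],"spin":0},{"delta_pos":[0,0,0],"spin":0},{"delta_pos":[0,0,0],"spin":0},{"delta_pos":[0,0,0],"spin":0},{"delta_pos":[0,0,0],"spin":0}]' 1 30
python3 - <<'E'
from h import *
snap('wrist','w2.png')
E
```

```text
t: 4.1
tool_pos: [0.4314, 0.237, 0.0063]
orientation: [2.246, 2.196, 0.003]
force: [-0.2, -0.6, 0.8]
opening: 0.0467
t: 4.7
tool_pos: [0.4314, 0.237, 0.0064]
orientation: [2.246, 2.196, 0.003]
force: [-1.2, -0.3, 2.4]
opening: 0.0097
```

View pics/w2.png

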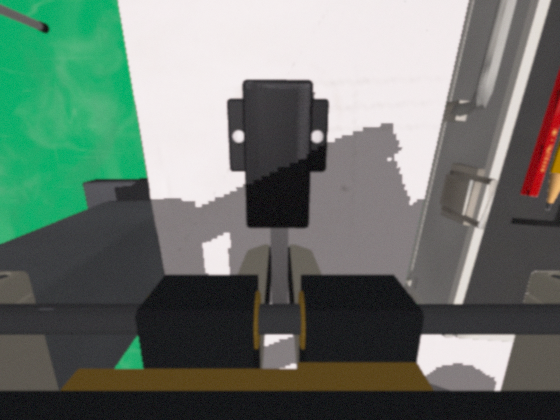

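```bash
python3 -m pendant '[{"delta_pos":[-0.01,0,0],"spin":0},{"delta_pos":[-0.02,0,0],"spin":0},{"delta_pos":[-0.035,0,0],"spin":0},{"delta_pos":[-0.05,0,0],"spin":0},{"delta_pos":[-0.07,0,0],"spin":0},{"delta_pos":[-0.085,-0.012,0.001],"spin":0},{"delta_pos":[-0.087,-0.012,0.001],"spin":0},{"delta_pos":[-0.087,-0.012,0.001],"spin":0}]'
python3 - <<'E'
from h import *
d=snap('wrist','w3.png');
marks('wrist',d,['drift_mid','holder'])
E
```

```text
t: 5.55
tool_pos: [0.4181, 0.1487, 0.0063]
orientation: [2.247, 2.194, 0.005]
force: [-1.8, -0.8, 9.7]
opening: 0.0097
wrist holder 0.55 [ 0.4332  0.2698 -0.0038] [301.  45.]
```

View pics/w3.png

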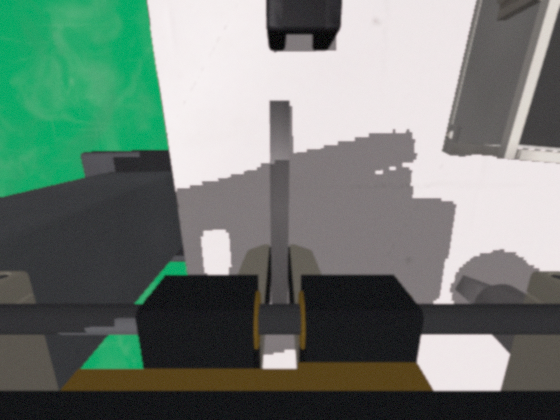

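```bash
python3 -m pendant '[{"delta_pos":[0,0,0],"spin":0},{"delta_pos":[0,0,0],"spin":0},{"delta_pos":[0,0,0],"spin":0},{"delta_pos":[0,0,0],"spin":0},{"delta_pos":[0,0,-0.02],"spin":0},{"delta_pos":[0,0,-0.05],"spin":0},{"delta_pos":[0,0,-0.05],"spin":0},{"delta_pos":[0,0,-0.05],"spin":0}]' 0
python3 - <<'E'
from h import *
d=snap('wrist','w4.png');
marks('wrist',d,['drift_mid','holder'])
d=snap('top')
marks('top',d,['drift_mid','holder'])
E
```

```text
t: 6.5
tool_pos: [0.4186, 0.1489, 0.0568]
orientation: [2.245, 2.194, 0.006]
force: [0.4, -0.8, 0.3]
opening: 0.0465
wrist drift_mid 0.84 [0.4188 0.168  0.0117] [278. 209.]
wrist holder 0.9 [ 0.4339  0.267  -0.0065] [295.  71.]
top holder 0.51 [4.311e-01 2.657e-01 4.000e-04] [170. 222.]
top holder 0.17 [ 0.5049 -0.4037 -0.0006] [387. 197.]
```

View pics/w4.png

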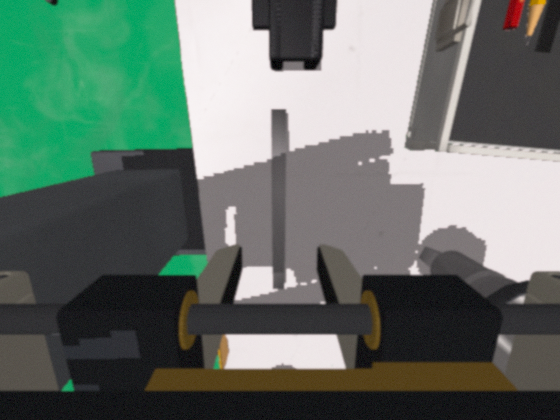

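```bash
python3 -m pendant '[{"delta_pos":[0.04,0,0],"spin":0},{"delta_pos":[0.077,0,0],"spin":0},{"delta_pos":[0.077,0,0],"spin":0},{"delta_pos":[0.077,0,0.03],"spin":0},{"delta_pos":[0.077,0,0.051],"spin":0},{"delta_pos":[0.077,0,0.051],"spin":0},{"delta_pos":[0.077,0,0.051],"spin":0}]' 0
python3 -m pendant '[{"delta_pos":[0,0,0],"spin":0},{"delta_pos":[0,0,0],"spin":0},{"delta_pos":[0,0,0],"spin":0},{"delta_pos":[0,0,0],"spin":0},{"delta_pos":[0,0,0],"spin":0}]' 1 50
python3 -m pendant '[{"delta_pos":[0,0,-0.03],"spin":0},{"delta_pos":[0,0,-0.08],"spin":0},{"delta_pos":[0,0,-0.13],"spin":0},{"delta_pos":[0,0,-0.18],"spin":0},{"delta_pos":[0,0,-0.2],"spin":0},{"delta_pos":[0,0,-0.2],"spin":0}]'
python3 - <<'E'
from h import *
d=snap('wrist','w5.png');
marks('wrist',d,['drift_mid','holder'])
d=snap('scene','s5.png')
marks('scene',d,['drift_mid'])
E
```

```text
t: 7.5
tool_pos: [0.4185, 0.225, 0.0041]
orientation: [2.247, 2.195, -0.002]
force: [0.6, 0.1, 0.1]
opening: 0.0467
t: 8.0
tool_pos: [0.4186, 0.225, 0.0044]
orientation: [2.247, 2.195, -0.001]
force: [0.5, 1.0, 0.4]
opening: 0.0111
t: 8.6
tool_pos: [0.4209, 0.2262, 0.2087]
orientation: [2.245, 2.193, 0.01]
force: [0.6, -0.2, -1.7]
opening: 0.0098
wrist drift_mid 0.96 [0.42   0.1676 0.2143] [280. 342.]
wrist holder 0.9 [ 0.4345  0.2635 -0.0042] [288. 162.]
scene drift_mid 0.75 [0.4201 0.1685 0.2121] [183. 156.]
```

View pics/w5.png

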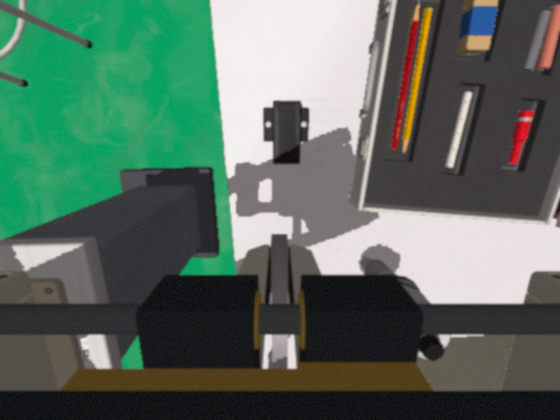

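View pics/s5.png

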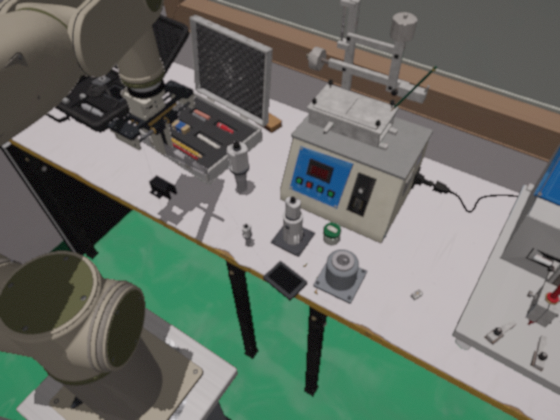

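```bash
python3 - <<'E'
from h import *
from scipy.optimize import least_squares
T=cv2.imread('pics/top0.png');S=cv2.imread('pics/scene0.png')
cv2.imwrite('pics/c4.png',cv2.resize(T[60:190,230:370],None,fx=5,fy=4.5,interpolation=cv2.INTER_CUBIC))
cv2.imwrite('pics/c5.png',cv2.resize(S[80:270,230:440],None,fx=3.6,fy=3.1,interpolation=cv2.INTER_CUBIC))
E
```

```text
(no output)
```

View pics/c4.png

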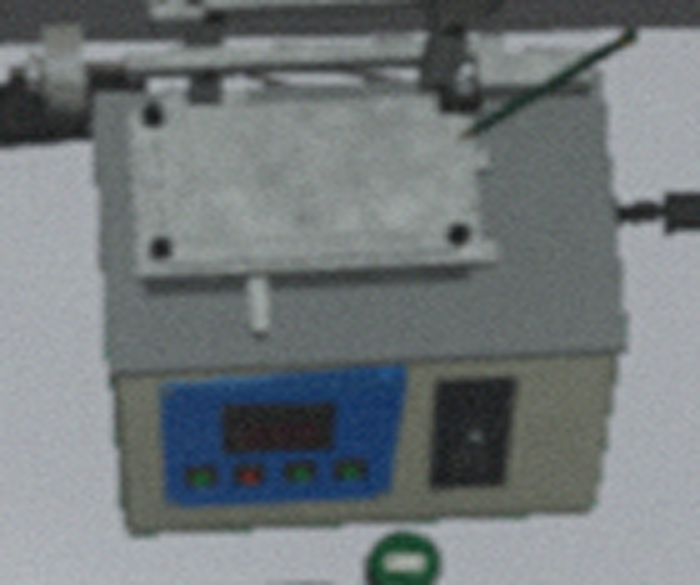

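View pics/c5.png

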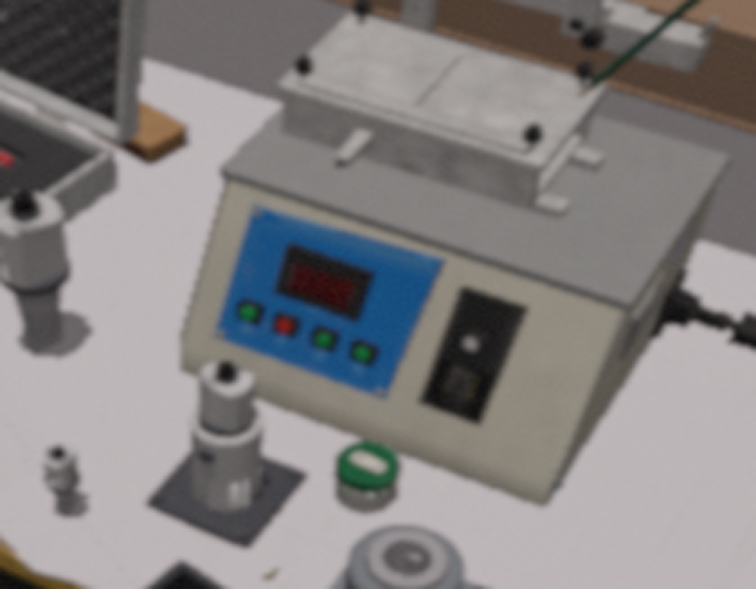

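```bash
python3 - <<'E'
from h import *
DT=robot.read_camera('top');DS=robot.read_camera('scene')
P=[np.array(d['camera_matrix'])@np.hstack([d['R'],np.array(d['t'])[:,None]]) for d in(DT,DS)]
for n,a,b in [('bfl',(255.6,178.4),(281.4,199.4)),('tfl',(252,143.3),(291.7,134.8)),('bfr',(349.4,173.3),(381.4,241.3)),
 ('tfr',(230+622/5,60+350/4.5),(230+630/3.6,80+303/3.1))]:
    X=cv2.triangulatePoints(P[0],P[1],np.array(a,float).reshape(2,1),np.array(b,float).reshape(2,1));X=X[:3,0]/X[3]
    for p,o in((P[0],a),(P[1],b)):
        u=p@np.r_[X,1];print(n,X.round(4),(u[:2]/u[2]-o).round(1))
E
```

```text
bfl [0.5622 0.0031 0.0231] [ 0.2 -0.2]
bfl [0.5622 0.0031 0.0231] [-0.5  0.1]
tfl [0.6219 0.0082 0.1984] [ 0.2 -0.2]
tfl [0.6219 0.0082 0.1984] [-0.5  0.1]
bfr [ 0.5695 -0.2804  0.0413] [-0.5  0.4]
bfr [ 0.5695 -0.2804  0.0413] [ 1.1 -0.2]
tfr [ 0.6354 -0.276   0.1978] [ 0.3 -0.2]
tfr [ 0.6354 -0.276   0.1978] [-0.6  0.1]
```

```bash
python3 -m pendant '[{"delta_pos":[0,0,-0.05],"spin":0},{"delta_pos":[-0.03,0.01,-0.09],"spin":0},{"delta_pos":[-0.08,0.03,-0.12],"spin":0},{"delta_pos":[-0.13,0.05,-0.12],"spin":0},{"delta_pos":[-0.18,0.07,-0.12],"spin":0},{"delta_pos":[-0.23,0.073,-0.12],"spin":0},{"delta_pos":[-0.27,0.073,-0.12],"spin":0},{"delta_pos":[-0.28,0.073,-0.12],"spin":0},{"delta_pos":[-0.28,0.073,-0.12],"spin":0}]'
python3 - <<'E'
from h import *
d=snap('wrist','w6.png');
marks('wrist',d,['sleeve','sleeve_mouth','sleeve_slot','arbor_shoulder','arbor_grip','drift_mid','head','head_mouth','pot'])
d=snap('top','t6.png')
E
```

```text
t: 9.85
tool_pos: [0.484, -0.0593, 0.3213]
orientation: [-2.25, -2.189, 0.009]
force: [0.6, 0.9, -0.8]
opening: 0.0094
wrist sleeve 0.69 [ 0.4868 -0.0789  0.    ] [282. 189.]
wrist sleeve_mouth 0.85 [ 0.4859 -0.0771  0.0988] [282. 201.]
wrist arbor_shoulder 0.75 [0.4147 0.0027 0.0445] [232. 142.]
wrist arbor_shoulder 0.74 [ 0.4885 -0.0821  0.0948] [284. 204.]
wrist arbor_shoulder 0.68 [0.5478 0.1254 0.0915] [328.  36.]
wrist arbor_shoulder 0.32 [ 0.4818 -0.1141  0.3273] [278. 338.]
wrist arbor_grip 0.71 [0.4149 0.0016 0.0621] [231. 143.]
wrist arbor_grip 0.69 [0.5477 0.119  0.1297] [334.  32.]
wrist drift_mid 0.57 [ 0.4806 -0.1183  0.3288] [276. 345.]
wrist head 0.18 [ 0.3754 -0.1348 -0.0011] [220. 221.]
wrist head_mouth 0.53 [ 0.4883 -0.0797 -0.0011] [283. 189.]
wrist pot 0.8 [ 5.357e-01 -1.645e-01 -2.000e-04] [310. 235.]
```

View pics/w6.png

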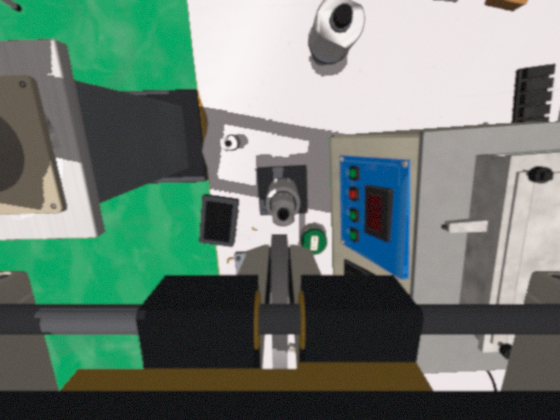

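View pics/t6.png

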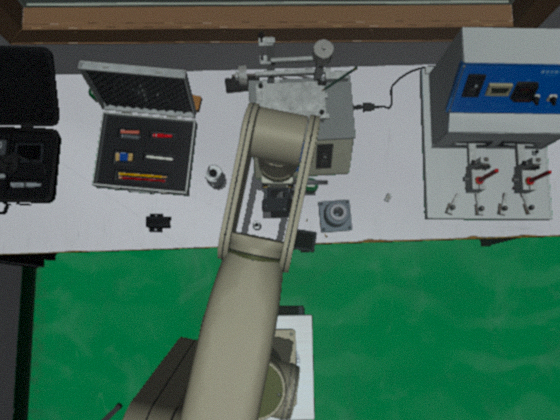

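```bash
python3 - <<'E'
from h import *
d=cv2.imread('pics/w6.png')
cv2.imwrite('pics/c6.png',cv2.resize(d[150:260,210:360],None,fx=5,fy=5,interpolation=cv2.INTER_CUBIC))
d=cv2.imread('pics/top0.png')
cv2.imwrite('pics/c7.png',cv2.resize(d[180:225,260:310],None,fx=13,fy=13,interpolation=cv2.INTER_CUBIC))
E
```

```text
(no output)
```

View pics/c6.png

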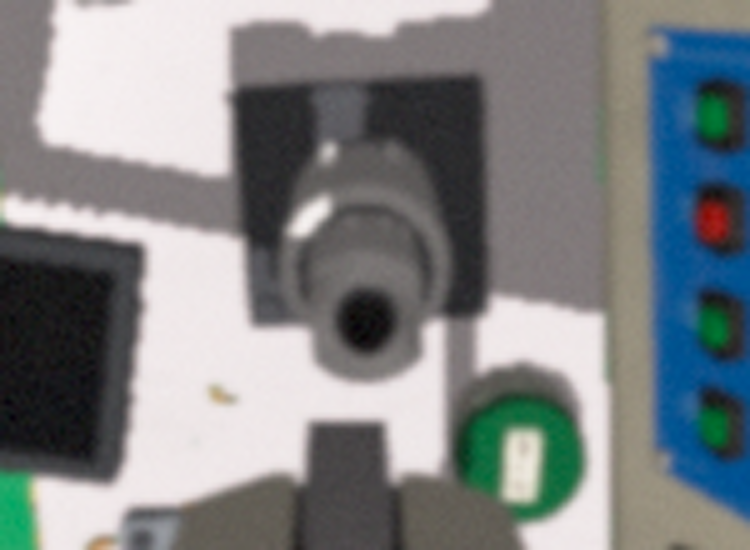

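View pics/c7.png

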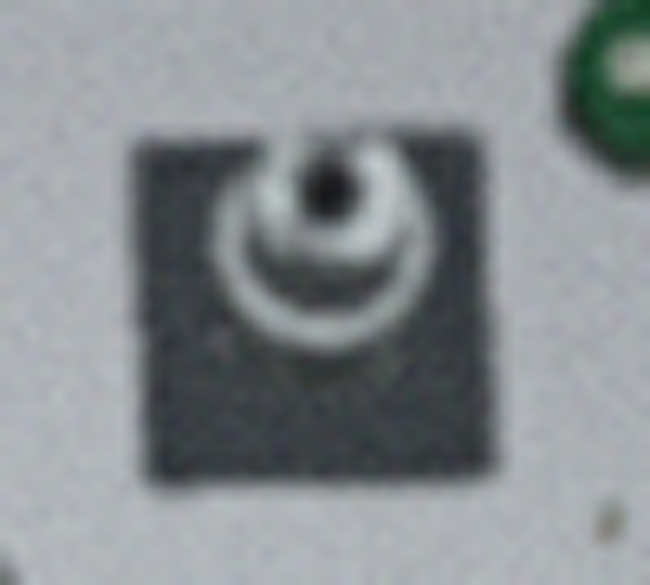

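```bash
python3 - <<'E'
from h import *
from scipy.optimize import least_squares
W=robot.read_camera('wrist');T=robot.read_camera('top')
def p2w(D,u,v,h):
    K=np.array(D['camera_matrix']);R=np.array(D['R']);C=-R.T@np.array(D['t'])
    r=R.T@np.linalg.inv(K)@np.array([u,v,1]);return (C+r*(h-C[2])/r[2])[:2]
w=[(238,90),(482,77),(487,318),(255,325)]  # order: (-x,+y),(+x,+y),(+x,-y),(-x,-y)
pw=np.array([p2w(W,a/5+210-.4,b/5+150-.4,.008) for a,b in w])
t=[(133,140),(483,130),(492,473),(148,483)] # (+x,+y),(+x,-y),(-x,-y),(-x,+y)
pt=np.array([p2w(T,a/13+260-.5,b/13+180-.5,.008) for a,b in t])
tm=np.array([(-1,1),(1,1),(1,-1),(-1,-1)])*.042;tt=np.array([(1,1),(1,-1),(-1,-1),(-1,1)])*.042
for n,p,m in(('w',pw,tm),('t',pt,tt)):
    f=lambda q:(m@np.array([[np.cos(q[2]),np.sin(q[2])],[-np.sin(q[2]),np.cos(q[2])]])+q[:2]-p).ravel()
    r=least_squares(f,[.488,-.08,0]);print(n,r.x.round(4),(r.fun*1000).round(1))
# arbor nub / flange in wrist: nub centre
print(p2w(W,365/5+210,318/5+150,.157),robot.read_state()['tool_pos'])
print(p2w(T,325/13+260,190/13+180,.157))
E
```

```text
w [ 0.4894 -0.0779  0.0232] [-1.5  1.2  1.7  0.7  1.7 -0.4 -1.9 -1.5]
t [ 0.4867 -0.0816  0.0196] [ 0.8  0.4  0.8 -0.4 -0.8 -1.5 -0.9  1.5]
[ 0.48848162 -0.07537434] [ 0.4845079  -0.05633426  0.32274464]
[ 0.48410795 -0.08139392]
```

```bash
python3 -m pendant '[{"delta_pos":[0.05,-0.02,0],"spin":0},{"delta_pos":[0.1,-0.04,0],"spin":0},{"delta_pos":[0.13,-0.065,0],"spin":0},{"delta_pos":[0.15,-0.065,0],"spin":0},{"delta_pos":[0.15,-0.065,0],"spin":0},{"delta_pos":[0.15,-0.065,0],"spin":0}]'
python3 - <<'E'
from h import *
d=snap('wrist','w7.png');
marks('wrist',d,['arbor_shoulder','arbor_grip','sleeve'])
i=d['color'];print(robot.read_state()['tool_pos'])
E
```

```text
t: 11.1
tool_pos: [0.423, 0.0951, 0.3227]
orientation: [-2.245, -2.197, 0.006]
force: [0.9, 0.1, -1.6]
opening: 0.0096
wrist arbor_shoulder 0.65 [0.547  0.1231 0.0927] [370. 165.]
wrist arbor_shoulder 0.64 [0.4139 0.0022 0.0467] [275. 238.]
wrist arbor_grip 0.66 [0.4141 0.0017 0.061 ] [275. 242.]
wrist arbor_grip 0.65 [0.5479 0.1212 0.1297] [380. 170.]
wrist sleeve 0.83 [ 0.4879 -0.0826  0.0009] [316. 271.]
[0.42321928 0.09417015 0.32246158]
```

View pics/w7.png

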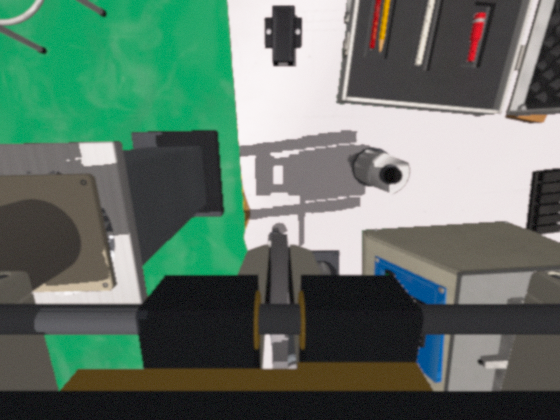

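```bash
python3 -m pendant '[{"delta_pos":[0.05,-0.005,0],"spin":0},{"delta_pos":[0.1,-0.01,0.03],"spin":0},{"delta_pos":[0.11,-0.01,0.08],"spin":0},{"delta_pos":[0.11,-0.01,0.13],"spin":0},{"delta_pos":[0.11,-0.01,0.18],"spin":0},{"delta_pos":[0.11,-0.01,0.23],"spin":0},{"delta_pos":[0.11,-0.01,0.27],"spin":0},{"delta_pos":[0.11,-0.01,0.3],"spin":0},{"delta_pos":[0.11,-0.01,0.308],"spin":0},{"delta_pos":[0.11,-0.01,0.308],"spin":0}]'
python3 -c "
from h import *
print(robot.read_state()['tool_pos'])"
```

```text
t: 12.3
tool_pos: [0.4141, 0.2027, 0.0134]
orientation: [-2.248, -2.192, 0.011]
force: [0.0, -0.4, -1.1]
opening: 0.0094
[0.4141487  0.20271176 0.0133642 ]
```

```bash
python3 -m pendant '[{"delta_pos":[0,0,0.005],"spin":0},{"delta_pos":[0,0,0.0095],"spin":0},{"delta_pos":[0,0,0.0095],"spin":0},{"delta_pos":[0,0,0.0095],"spin":0}]'
python3 -m pendant '[{"delta_pos":[0,0,0],"spin":0},{"delta_pos":[0,0,0],"spin":0},{"delta_pos":[0,0,0],"spin":0},{"delta_pos":[0,0,0],"spin":0},{"delta_pos":[-0.01,0,0],"spin":0},{"delta_pos":[-0.02,0,0],"spin":0},{"delta_pos":[-0.02,0,0],"spin":0},{"delta_pos":[-0.02,0,0],"spin":0}]' 0.4
python3 - <<'E'
from h import *
d=snap('wrist','w8.png');
marks('wrist',d,['drift_mid'])
print(robot.read_state()['tool_pos'])
E
```

```text
t: 12.7
tool_pos: [0.4148, 0.2029, 0.0047]
orientation: [-2.249, -2.192, 0.009]
force: [1.0, 0.4, -0.2]
opening: 0.0099
t: 13.5
tool_pos: [0.4143, 0.1825, 0.0048]
orientation: [-2.25, -2.191, 0.009]
force: [0.9, -0.6, 0.4]
opening: 0.0279
wrist drift_mid 0.58 [0.4121 0.1476 0.0129] [277. 313.]
[0.41441052 0.18287498 0.0048547 ]
```

View pics/w8.png

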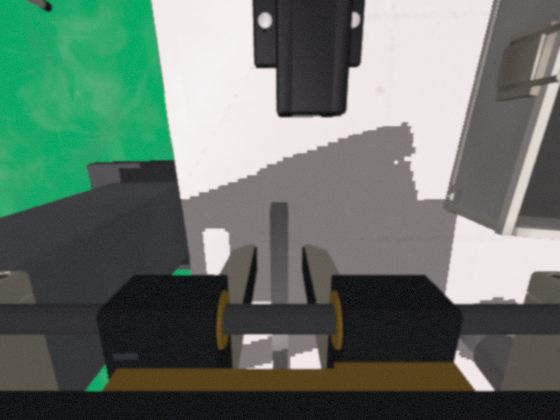

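```bash
python3 -m pendant '[{"delta_pos":[0,0,0],"spin":0},{"delta_pos":[0,0,0],"spin":0},{"delta_pos":[0,0,0],"spin":0},{"delta_pos":[0,0,0],"spin":0}]' 1 55
python3 -m pendant '[{"delta_pos":[0,0,-0.05],"spin":0},{"delta_pos":[0,0,-0.1],"spin":0},{"delta_pos":[0,0,-0.15],"spin":0},{"delta_pos":[0,0,-0.2],"spin":-0.02},{"delta_pos":[0,0,-0.24],"spin":-0.047},{"delta_pos":[-0.04,0.03,-0.25],"spin":-0.047},{"delta_pos":[-0.08,0.06,-0.25],"spin":-0.047},{"delta_pos":[-0.126,0.0744,-0.25],"spin":-0.047},{"delta_pos":[-0.126,0.0744,-0.25],"spin":-0.047},{"delta_pos":[-0.126,0.0744,-0.25],"spin":-0.047}]'
python3 - <<'E'
from h import *
d=snap('wrist','w9.png');
marks('wrist',d,['drift_mid'])
d=snap('scene','s9.png');marks('scene',d,['drift_mid','sleeve'])
s=robot.read_state();print(s['tool_pos'],Ro.from_rotvec(s['orientation']).as_matrix().round(4))
E
```

```text
t: 14.0
tool_pos: [0.4144, 0.183, 0.0049]
orientation: [-2.249, -2.192, 0.008]
force: [-0.3, 0.8, -0.5]
opening: 0.0096
t: 15.0
tool_pos: [0.4866, 0.0549, 0.2543]
orientation: [-2.199, -2.24, 0.009]
force: [0.4, -0.1, -1.8]
opening: 0.0094
wrist drift_mid 0.97 [0.4827 0.0182 0.2605] [272. 314.]
scene drift_mid 0.91 [0.4859 0.0199 0.2673] [252. 145.]
scene sleeve 0.55 [ 0.4869 -0.0832 -0.0023] [293. 239.]
[0.48632413 0.05711399 0.2548451 ] [[-0.0233  0.9997 -0.0048]
 [ 0.9997  0.0233 -0.0026]
 [-0.0025 -0.0048 -1.    ]]
```

View pics/w9.png

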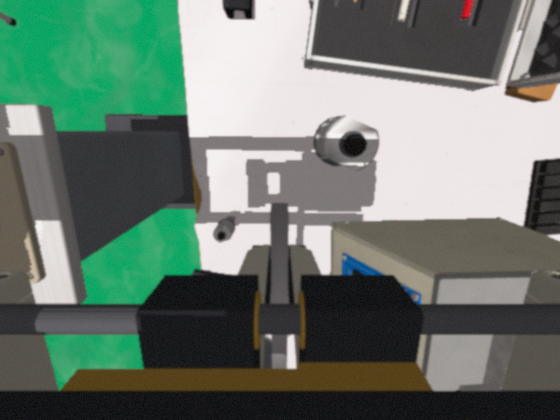

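View pics/s9.png

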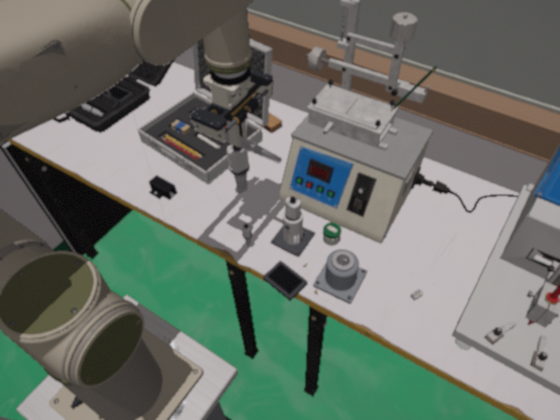

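```bash
python3 -m pendant '[{"delta_pos":[-0.0025,-0.001,0.03],"spin":0},{"delta_pos":[-0.0025,-0.001,0.06],"spin":0},{"delta_pos":[-0.0025,-0.001,0.09],"spin":0},{"delta_pos":[-0.0025,-0.001,0.12],"spin":0},{"delta_pos":[-0.0025,-0.001,0.14],"spin":0},{"delta_pos":[-0.0025,-0.001,0.15],"spin":0},{"delta_pos":[-0.0025,-0.001,0.15],"spin":0},{"delta_pos":[-0.0025,-0.001,0.15],"spin":0}]'
python3 - <<'E'
from h import *
d=snap('scene','s10.png');marks('scene',d,['drift_mid','sleeve','sleeve_slot'])
d=snap('wrist','w10.png')
cv2.imwrite('pics/s10.png',cv2.resize(cv2.imread('pics/s10.png')[130:270,200:360],None,fx=5,fy=4.2,interpolation=cv2.INTER_CUBIC))
s=robot.read_state();print(s['tool_pos'],s['force'])
E
```

```text
t: 16.05
tool_pos: [0.4853, 0.0546, 0.1059]
orientation: [-2.194, -2.247, 0.007]
force: [0.8, 0.6, -1.5]
opening: 0.0094
scene drift_mid 0.67 [0.4881 0.0228 0.1156] [256. 191.]
scene sleeve_slot 0.66 [ 0.4882 -0.082   0.0189] [293. 234.]
[0.48549938 0.0542343  0.10600986] [-0.32823835  0.31478522 -0.72027164]
```

View pics/s10.png

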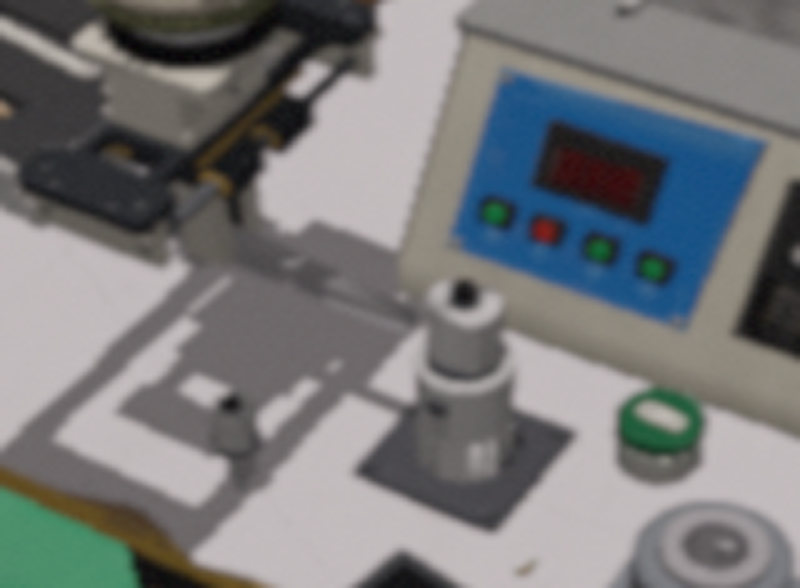

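View pics/w10.png

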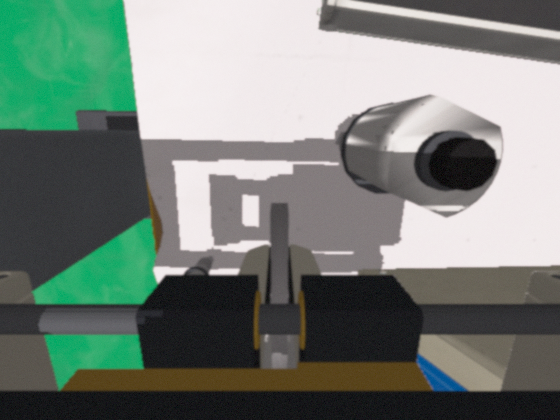

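```bash
python3 -m pendant '[{"delta_pos":[0,0,0.03],"spin":0},{"delta_pos":[0,0,0.055],"spin":0},{"delta_pos":[0,0,0.072],"spin":0},{"delta_pos":[0,0,0.079],"spin":0},{"delta_pos":[0,0,0.079],"spin":0},{"delta_pos":[0,0,0.079],"spin":0},{"delta_pos":[0,0,0.079],"spin":0}]'
python3 - <<'E'
from h import *
d=snap('scene','s11.png');marks('scene',d,['drift_mid','sleeve','sleeve_slot'])
cv2.imwrite('pics/s11.png',cv2.resize(cv2.imread('pics/s11.png')[130:270,200:360],None,fx=5,fy=4.2,interpolation=cv2.INTER_CUBIC))
s=robot.read_state();print(s['tool_pos'],s['force'],Ro.from_rotvec(s['orientation']).as_matrix().round(4))
E
```

```text
t: 17.0
tool_pos: [0.4865, 0.054, 0.0284]
orientation: [2.195, 2.246, -0.003]
force: [-0.3, 0.3, -2.5]
opening: 0.0096
scene drift_mid 0.53 [0.4885 0.0175 0.0398] [260. 212.]
scene sleeve 0.61 [ 0.4872 -0.082  -0.0028] [293. 239.]
scene sleeve_slot 0.71 [ 0.4872 -0.0764  0.017 ] [291. 234.]
[0.48590234 0.05405902 0.02777669] [ 0.19866767 -0.01050388 -1.39506313] [[-0.0232  0.9997 -0.0014]
 [ 0.9997  0.0232 -0.0025]
 [-0.0025 -0.0015 -1.    ]]
```

View pics/s11.png

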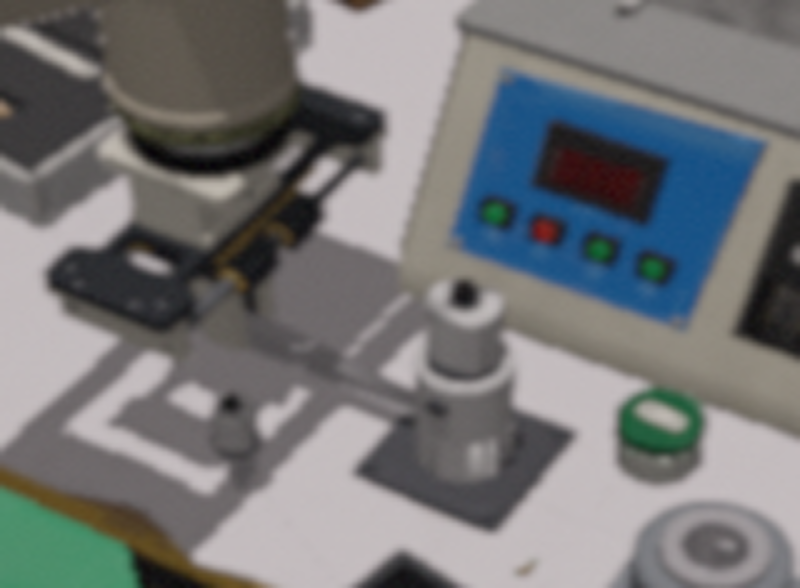

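```bash
python3 - <<'E'
from h import *
D=robot.read_camera('scene')
def pr(X):
    u=np.array(D['camera_matrix'])@(np.array(D['R'])@np.array(X)+D['t']);u=u[:2]/u[2];return ((u-[200,130])*[5,4.2]).round(0)
for n,X in [('slot entry floor',(.4875,-.0575,.02)),('ceil',(.4875,-.0575,.044)),('tip bottom',(.489,-.0535,.0229)),('tip top',(.489,-.0535,.0319)),('tcp',(.486,.054,.028)),('mouth',(.488,-.0815,.095)),('thick top',(.4845,.086,.046)),('exit floor',(.4885,-.1055,.02)),('exit ceil',(.4885,-.1055,.044)),('nub',(.488,-.0815,.157))]: print(n,pr(X))
E
```

```text
slot entry floor [424. 418.]
ceil [423. 394.]
tip bottom [419. 411.]
tip top [419. 402.]
tcp [239. 334.]
mouth [465. 356.]
thick top [184. 295.]
exit floor [508. 452.]
exit ceil [508. 428.]
nub [465. 283.]
```

```bash
python3 -m pendant '[{"delta_pos":[-0.005,0,0.0005],"spin":0},{"delta_pos":[-0.01,0,0.001],"spin":0},{"delta_pos":[-0.015,0,0.001],"spin":0},{"delta_pos":[-0.015,0,0.001],"spin":0}]'
python3 -m pendant '[{"delta_pos":[-0.005,0,0.001],"spin":0},{"delta_pos":[-0.01,0,0.001],"spin":0},{"delta_pos":[-0.015,0,0.001],"spin":0},{"delta_pos":[-0.02,0,0.001],"spin":0},{"delta_pos":[-0.02,0,0.001],"spin":0}]'
python3 - <<'E'
from h import *
d=snap('scene','s12.png');marks('scene',d,['drift_mid'])
cv2.imwrite('pics/s12.png',cv2.resize(cv2.imread('pics/s12.png')[130:270,200:360],None,fx=5,fy=4.2,interpolation=cv2.INTER_CUBIC))
s=robot.read_state();print(s['tool_pos'],s['force'],s['wrist_torque'],Ro.from_rotvec(s['orientation']).as_matrix().round(4))
E
```

```text
t: 17.65
tool_pos: [0.4858, 0.0382, 0.0264]
orientation: [2.196, 2.246, -0.006]
force: [-0.9, 0.6, -1.0]
opening: 0.0094
t: 18.15
tool_pos: [0.4863, 0.0175, 0.0255]
orientation: [2.197, 2.245, -0.006]
force: [-0.4, -0.2, -1.0]
opening: 0.0094
scene drift_mid 0.7 [ 0.489  -0.0179  0.0347] [272. 219.]
[0.48627768 0.01803103 0.02549817] [ 0.16990108 -0.19327325 -2.29790827] [-0.10691308  0.18969407 -0.06232255] [[-0.0219  0.9998 -0.0024]
 [ 0.9998  0.0219 -0.0028]
 [-0.0028 -0.0024 -1.    ]]
```

View pics/s12.png

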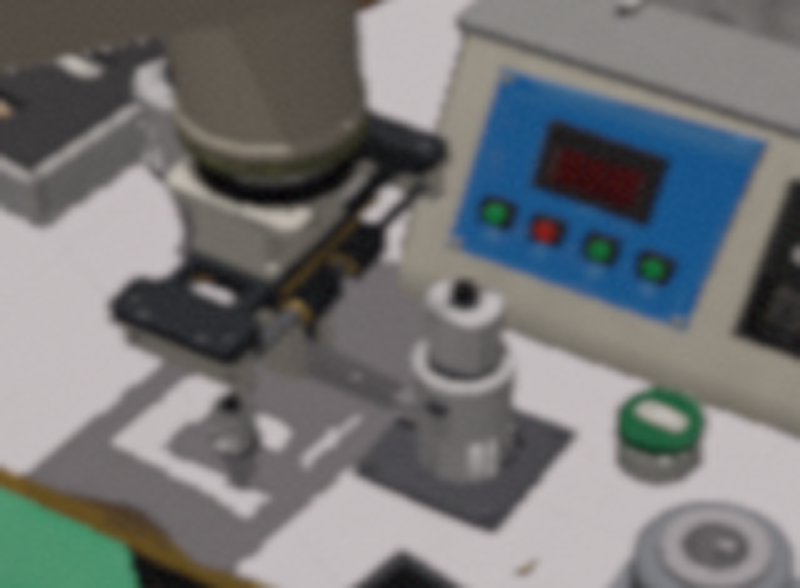

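```bash
python3 -m pendant '[{"delta_pos":[-0.005,0,0],"spin":0},{"delta_pos":[-0.01,0,0],"spin":0},{"delta_pos":[-0.014,0,0],"spin":0},{"delta_pos":[-0.018,0,0],"spin":0},{"delta_pos":[-0.02,0,0],"spin":0}]'
python3 -m pendant '[{"delta_pos":[-0.003,0,0],"spin":0},{"delta_pos":[-0.006,0,0],"spin":0},{"delta_pos":[-0.008,0,0],"spin":0},{"delta_pos":[-0.008,0,0],"spin":0}]'
python3 - <<'E'
from h import *
d=snap('scene','s13.png');marks('scene',d,['drift_mid','arbor_shoulder'])
cv2.imwrite('pics/s13.png',cv2.resize(cv2.imread('pics/s13.png')[130:270,200:360],None,fx=5,fy=4.2,interpolation=cv2.INTER_CUBIC))
s=robot.read_state();print(s['tool_pos'],s['force'],s['wrist_torque'])
E
```

```text
t: 18.75
tool_pos: [0.4865, -0.0021, 0.0253]
orientation: [-2.197, -2.245, 0.006]
force: [-0.7, 2.6, -3.2]
opening: 0.0097
t: 19.15
tool_pos: [0.4867, -0.0106, 0.0254]
orientation: [2.197, 2.245, -0.006]
force: [0.4, -0.3, -4.1]
opening: 0.0092
scene drift_mid 0.55 [ 0.5034 -0.3978 -0.0039] [414. 295.]
scene drift_mid 0.44 [ 0.4859 -0.0447  0.0336] [280. 225.]
scene arbor_shoulder 0.84 [0.5479 0.1245 0.0805] [238. 170.]
scene arbor_shoulder 0.71 [ 0.4875 -0.0756  0.0971] [291. 213.]
scene arbor_shoulder 0.51 [0.4134 0.0009 0.0421] [248. 235.]
[ 0.48673145 -0.0104184   0.02538055] [-0.48949829 -0.12490852 -4.03444367] [0.2269624  0.08869449 0.00853572]
```

View pics/s13.png

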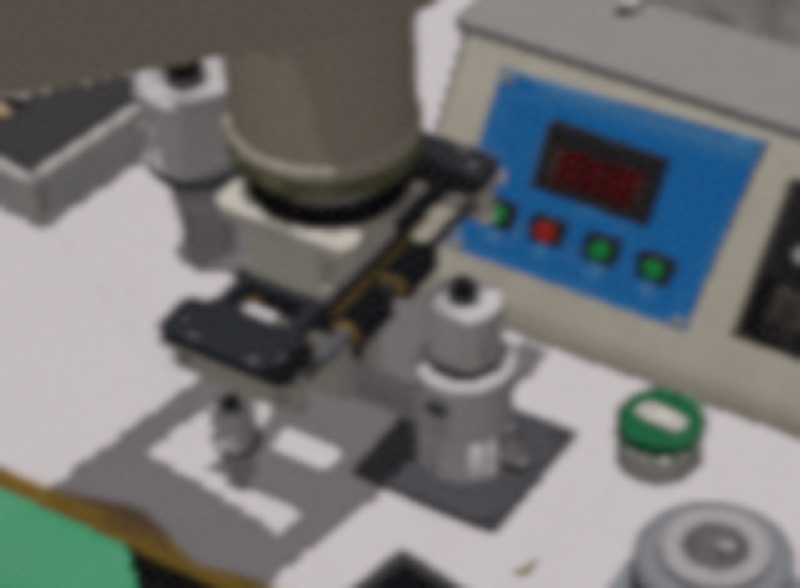

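```bash
python3 -m pendant '[{"delta_pos":[-0.004,0,0],"spin":0},{"delta_pos":[-0.008,0,0],"spin":0},{"delta_pos":[-0.01,0,0],"spin":0},{"delta_pos":[-0.01,0,0],"spin":0},{"delta_pos":[-0.01,0,0],"spin":0}]'
python3 - <<'E'
from h import *
d=snap('scene','s14.png');marks('scene',d,['drift_mid','arbor_shoulder','arbor_grip'])
d=snap('wrist','w14.png')
cv2.imwrite('pics/s14.png',cv2.resize(cv2.imread('pics/s14.png')[170:270,240:360],None,fx=6.6,fy=6,interpolation=cv2.INTER_CUBIC))
s=robot.read_state();print(s['tool_pos'],s['force'],s['wrist_torque'])
E
```

```text
t: 19.8
tool_pos: [0.487, -0.0208, 0.0254]
orientation: [2.197, 2.245, -0.007]
force: [-0.0, 0.9, -4.7]
opening: 0.0097
scene drift_mid 0.69 [ 0.4887 -0.0571  0.0358] [285. 225.]
scene arbor_shoulder 0.72 [ 0.4134 -0.0011  0.0426] [248. 235.]
scene arbor_shoulder 0.64 [0.5489 0.12   0.0824] [240. 170.]
scene arbor_shoulder 0.53 [ 0.4897 -0.0739  0.0966] [291. 212.]
scene arbor_grip 0.78 [0.5445 0.1248 0.1258] [236. 158.]
scene arbor_grip 0.77 [ 0.4843 -0.0802  0.1278] [292. 207.]
scene arbor_grip 0.6 [0.4115 0.0036 0.0582] [246. 231.]
[ 0.48700753 -0.02050362  0.02546593] [ 0.32586299  0.45252289 -4.58395621] [ 0.18570696  0.13801581 -0.00319227]
```

View pics/s14.png

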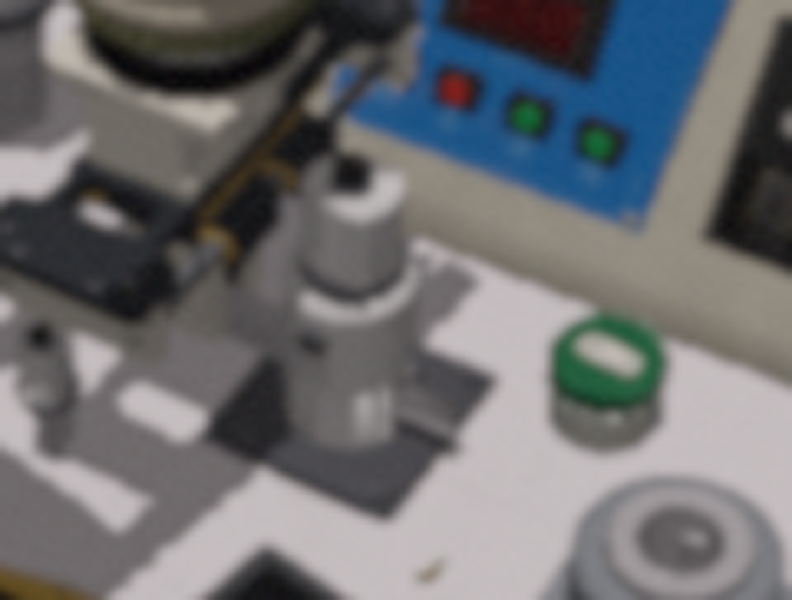

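View pics/w14.png

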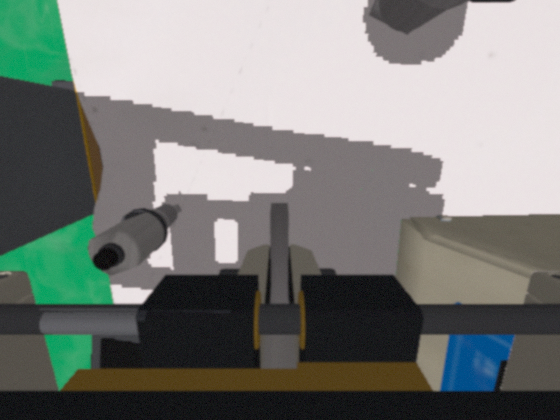

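```bash
python3 - <<'E'
from h import *
def sub(a):
    return cv2.cvtColor(a,6).astype(np.float32)
a=sub(cv2.imread('pics/s9.png'));D=robot.read_camera('scene');b=sub(D['color'])
cv2.imwrite('pics/s15.png',D['color'])
for y0,y1,x0,x1 in((192,206,286,302),(194,214,284,304),(196,204,288,298)):
    print(cv2.phaseCorrelate(a[y0:y1,x0:x1].copy(),b[y0:y1,x0:x1].copy()))
    t=a[y0:y1,x0:x1]
    big=cv2.resize(b[y0-4:y1+4,x0-4:x1+4],None,fx=10,fy=10,interpolation=cv2.INTER_CUBIC)
    tb=cv2.resize(t,None,fx=10,fy=10,interpolation=cv2.INTER_CUBIC)
    r=cv2.matchTemplate(big,tb,cv2.TM_CCOEFF_NORMED);_,m,_,l=cv2.minMaxLoc(r);print(m,(l[0]-40)/10,(l[1]-40)/10)
P=lambda X:(lambda u:u[:2]/u[2])(np.array(D['camera_matrix'])@(np.array(D['R'])@np.array(X)+D['t']))
print(P((.488,-.0815,.163))-P((.488,-.0815,.157)))
E
```

```text
((-0.08443228392150814, -0.6817921476049698), 0.6167599151531855)
0.6465221643447876 0.5 -0.9
((0.19668517722012346, -0.7175505044089903), 0.8723433327674865)
0.6302686333656311 0.6 -0.7
((0.6826518492329132, -1.0022110449577841), 0.8423136368393898)
0.8276194930076599 0.0 -0.9
[-0.00579298 -1.75897747]
```

```bash
python3 - <<'E'
from h import *
a=cv2.imread('pics/s9.png');b=cv2.imread('pics/s15.png')
f=lambda i:cv2.resize(i[188:248,270:310],None,fx=9,fy=9,interpolation=cv2.INTER_CUBIC)
im=np.hstack([f(a),f(b)])
for k in range(0,540,45): im[k]=(0,0,255)
cv2.imwrite('pics/c8.png',im)
g=lambda i:cv2.cvtColor(i,6).astype(float)
for i in(a,b):
    q=g(i)[190:208,284:302];w=np.clip(110-q,0,None)*(q<110);
    yy,xx=np.mgrid[190:208,284:302];m=(np.hypot(yy-199,xx-292.5)<6);w=w*m;print((w*yy).sum()/w.sum(),(w*xx).sum()/w.sum(),w.sum())
    print(g(i)[190:230,290:295].mean(1).round(0).astype(int))
E
```

```text
199.58559077809798 292.471469740634 1735.0
[118 130 134 135 135 128 106  77  58  48  42  46  69 114 154 169 163 141
 116 105 102 103 102 102 102 101 100  96  84  73 104 148 160 142 115 101
  99  98  99  98]
198.1015395894428 291.77456011730203 2728.0
[ 96 107 112 113 106  85  60  45  38  35  41  64 112 156 170 162 141 119
 108 106 106 105 105 105 105 103  98  87  69  71 108 145 159 144 118 105
 102 101 101 102]
```

View pics/c8.png

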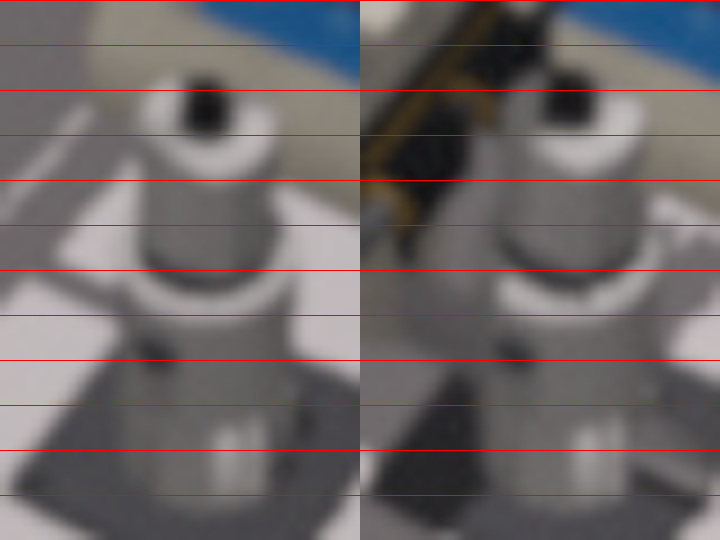

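```bash
python3 -m pendant '[{"delta_pos":[0,0,0],"spin":0},{"delta_pos":[0,0,0],"spin":0},{"delta_pos":[0,0,0],"spin":0},{"delta_pos":[0.01,0,0],"spin":0},{"delta_pos":[0.02,0,0],"spin":0},{"delta_pos":[0.02,0,0],"spin":0},{"delta_pos":[0.02,0,0],"spin":0}]' 0.5
python3 -m pendant '[{"delta_pos":[0,0,0],"spin":0},{"delta_pos":[0,0,0],"spin":0},{"delta_pos":[0,0,0],"spin":0},{"delta_pos":[0,0,0],"spin":0}]' 1 50
python3 - <<'E'
from h import *
d=snap('wrist','w16.png');marks('wrist',d,['drift_mid'])
d=snap('scene','s16.png');marks('scene',d,['drift_mid'])
s=robot.read_state();print(s['tool_pos'],s['force'],s['wrist_torque'])
cv2.imwrite('pics/c9.png',cv2.resize(d['color'][170:270,240:360],None,fx=6.6,fy=6,interpolation=cv2.INTER_CUBIC))
E
```

```text
t: 20.8
tool_pos: [0.4865, 0.0001, 0.0254]
orientation: [2.196, 2.247, -0.006]
force: [-0.0, 0.7, 0.7]
opening: 0.023
t: 21.2
tool_pos: [0.4865, -0.0, 0.0254]
orientation: [2.196, 2.246, -0.006]
force: [0.5, 1.0, 0.8]
opening: 0.0095
wrist drift_mid 0.95 [ 0.4853 -0.0552  0.0324] [275. 339.]
wrist drift_mid 0.54 [ 0.4857 -0.0821  0.0179] [275. 356.]
scene drift_mid 0.69 [ 0.4876 -0.0547  0.033 ] [284. 226.]
[4.86487094e-01 1.45006940e-05 2.53704584e-02] [-0.1913398  -0.04140591 -0.97830646] [-0.00418265  0.0950184   0.00923637]
```

View pics/w16.png

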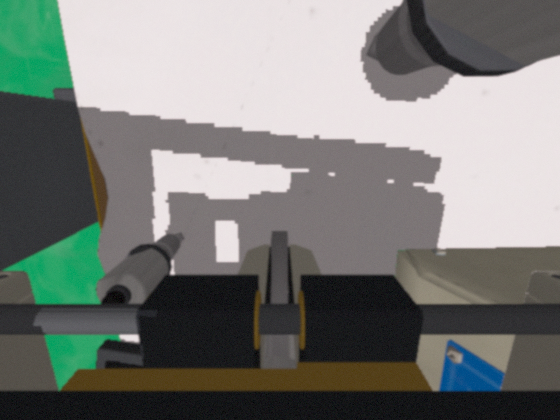

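View pics/c9.png

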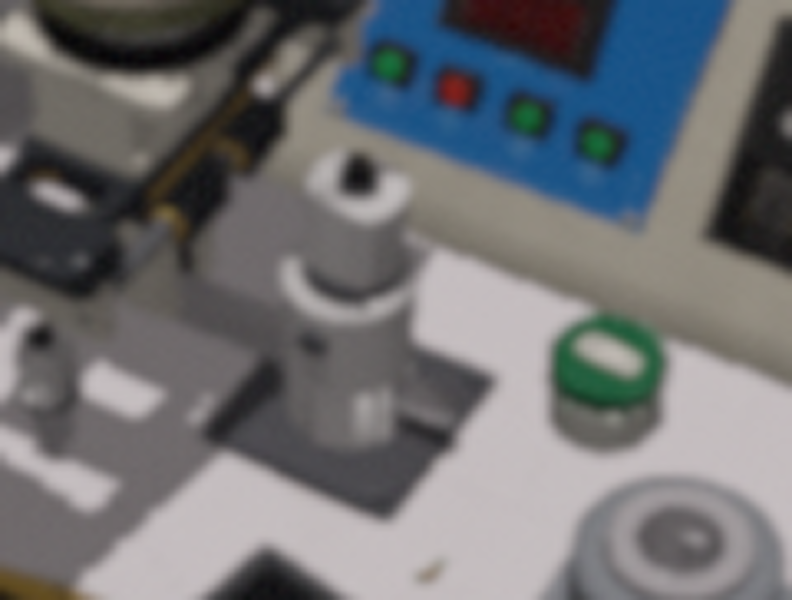

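```bash
python3 -m pendant '[{"delta_pos":[-0.003,0,0],"spin":0},{"delta_pos":[-0.006,0,0],"spin":0},{"delta_pos":[-0.009,0,0],"spin":0},{"delta_pos":[-0.012,0,0],"spin":0},{"delta_pos":[-0.012,0,0],"spin":0}]'
python3 - <<'E'
from h import *
d=snap('wrist','w17.png');marks('wrist',d,['drift_mid'])
d=snap('scene','s17.png');marks('scene',d,['drift_mid'])
s=robot.read_state();print(s['tool_pos'],s['force'],s['wrist_torque'])
a=cv2.imread('pics/scene0.png');b=cv2.imread('pics/s17.png')
f=lambda i:cv2.resize(i[188:248,270:310],None,fx=9,fy=9,interpolation=cv2.INTER_CUBIC)
im=np.hstack([f(a),f(b)])
for k in range(0,540,45): im[k]=(0,0,255)
cv2.imwrite('pics/c10.png',im)
for i in(a,cv2.imread('pics/s16.png'),b): print(cv2.cvtColor(i,6)[190:230,290:295].mean(1).round(0).astype(int))
E
```

```text
t: 21.9
tool_pos: [0.4871, -0.0124, 0.0259]
orientation: [2.196, 2.246, -0.006]
force: [-0.5, 2.3, 4.2]
opening: 0.0097
wrist drift_mid 0.9 [ 0.4871 -0.0697  0.0354] [277. 344.]
scene drift_mid 0.5 [ 0.4892 -0.0638  0.0345] [287. 227.]
[ 0.48705831 -0.01234415  0.02573068] [-0.32048173  0.71622996  4.61198129] [-0.09589496  0.2865084  -0.023352  ]
[115 127 131 132 132 125 106  78  57  46  41  45  67 111 151 167 159 137
 114 102 100 100 100 100  99  99  98  94  82  72 102 145 157 138 112  99
  96  96  96  96]
[122 133 138 139 137 128 113  96  85  76  76  89 121 154 165 154 133 115
 108 106 106 106 106 106 105 104  98  85  68  71 108 145 158 144 118 104
 102 101 101 102]
[122 134 138 133 111  78  53  44  43  52  73 114 154 169 163 142 120 109
 107 106 106 106 105 105 104 100  89  73  60  78 123 160 166 146 119 104
 102 102 101 102]
```

View pics/c10.png

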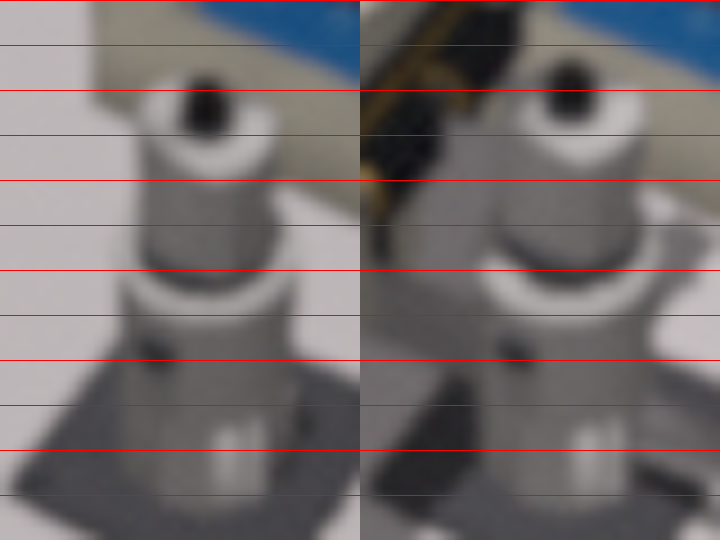

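```bash
python3 -m pendant '[{"delta_pos":[-0.002,0,0],"spin":0},{"delta_pos":[-0.003,0,0],"spin":0},{"delta_pos":[-0.003,0,0],"spin":0}]'
python3 -m pendant '[{"delta_pos":[0,0,0],"spin":0},{"delta_pos":[0,0,0],"spin":0},{"delta_pos":[0,0,0],"spin":0},{"delta_pos":[0,0,0],"spin":0},{"delta_pos":[0,0,-0.03],"spin":0},{"delta_pos":[0,0,-0.08],"spin":0},{"delta_pos":[0,0,-0.13],"spin":0},{"delta_pos":[0,0,-0.18],"spin":0},{"delta_pos":[0,0,-0.22],"spin":0},{"delta_pos":[0,0,-0.22],"spin":0}]' -0.2
python3 - <<'E'
from h import *
d=snap('wrist','w18.png');marks('wrist',d,['arbor_shoulder','arbor_grip'])
d=snap('scene','s18.png');marks('scene',d,['drift_mid','arbor_shoulder','arbor_grip'])
s=robot.read_state();print(s['tool_pos'],s['force'],s['wrist_torque'])
b=cv2.imread('pics/s18.png')
print(cv2.cvtColor(b,6)[190:230,290:295].mean(1).round(0).astype(int))
E
```

```text
t: 22.4
tool_pos: [0.4872, -0.0148, 0.026]
orientation: [2.196, 2.246, -0.005]
force: [-1.6, 5.5, 6.4]
opening: 0.0094
t: 23.4
tool_pos: [0.491, -0.0147, 0.2534]
orientation: [2.189, 2.239, 0.005]
force: [0.1, -1.1, 0.8]
opening: 0.0559
wrist arbor_shoulder 0.94 [0.5496 0.1234 0.0919] [337.  69.]
wrist arbor_shoulder 0.77 [0.4135 0.0027 0.0427] [218. 176.]
wrist arbor_shoulder 0.56 [ 3.756e-01 -1.357e-01 -2.000e-04] [203. 258.]
wrist arbor_grip 0.71 [ 0.4882 -0.081   0.1332] [274. 266.]
wrist arbor_grip 0.69 [0.4132 0.0009 0.0615] [215. 179.]
wrist arbor_grip 0.62 [0.5485 0.1217 0.1289] [344.  63.]
scene drift_mid 0.63 [ 0.4881 -0.0721  0.0337] [290. 229.]
scene arbor_shoulder 0.54 [ 0.4837 -0.0784  0.102 ] [291. 214.]
scene arbor_shoulder 0.45 [ 0.4118 -0.0015  0.039 ] [248. 236.]
scene arbor_grip 0.82 [ 0.4876 -0.0816  0.1295] [293. 205.]
scene arbor_grip 0.66 [0.5454 0.1229 0.1263] [236. 158.]
scene arbor_grip 0.64 [0.4117 0.0066 0.0597] [245. 230.]
[ 0.48665883 -0.01414014  0.24398201] [ 0.39573799 -0.2448831  -0.04070046] [-0.05508256  0.06477288  0.03682198]
[119 130 135 131 118  95  74  61  54  53  67  98 139 163 161 141 119 107
 105 104 103 103 103 103 102 100  90  75  60  73 120 157 163 143 116 103
 100  99  99 100]
```

View pics/s18.png

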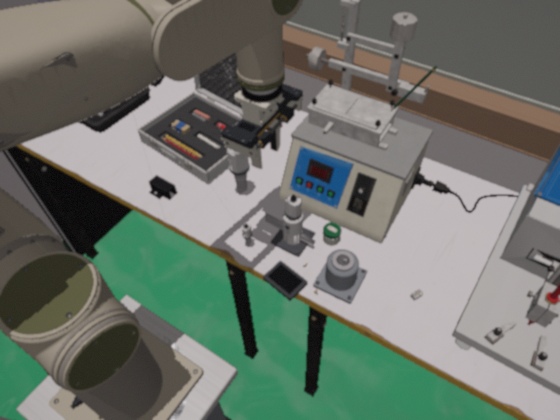

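```bash
python3 -m pendant '[{"delta_pos":[-0.035,0,0],"spin":0},{"delta_pos":[-0.067,0,0],"spin":0},{"delta_pos":[-0.067,0,0],"spin":0},{"delta_pos":[-0.067,0,0],"spin":0}]'
python3 - <<'E'
from h import *
d=snap('wrist','w19.png')
s=robot.read_state();print(s['tool_pos'],Ro.from_rotvec(s['orientation']).as_matrix().round(4))
E
```

```text
t: 24.15
tool_pos: [0.4877, -0.0813, 0.2431]
orientation: [-2.195, -2.242, 0.01]
force: [0.4, 0.6, -0.6]
opening: 0.0556
[ 0.48780967 -0.08077157  0.24330352] [[-0.022   0.9997 -0.0068]
 [ 0.9998  0.022  -0.0016]
 [-0.0014 -0.0068 -1.    ]]
```

View pics/w19.png

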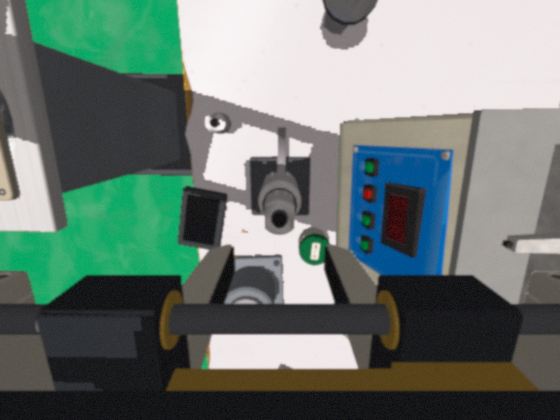

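```bash
python3 -m pendant '[{"delta_pos":[0,0,0.04],"spin":0},{"delta_pos":[0,0,0.08],"spin":0},{"delta_pos":[0,0,0.11],"spin":0},{"delta_pos":[0,0,0.125],"spin":0},{"delta_pos":[0,0,0.127],"spin":0},{"delta_pos":[0,0,0.127],"spin":0},{"delta_pos":[0,0,0.127],"spin":0}]'
python3 -m pendant '[{"delta_pos":[0,0,0],"spin":0},{"delta_pos":[0,0,0],"spin":0},{"delta_pos":[0,0,0],"spin":0},{"delta_pos":[0,0,0],"spin":0},{"delta_pos":[0,0,0],"spin":0}]' 1 30
python3 - <<'E'
from h import *
d=snap('scene','s20.png')
s=robot.read_state();print(s['tool_pos'],s['opening'],s['force'])
cv2.imwrite('pics/c11.png',cv2.resize(d['color'][130:270,220:380],None,fx=5,fy=4.2,interpolation=cv2.INTER_CUBIC))
E
```

```text
t: 24.9
tool_pos: [0.4884, -0.0811, 0.1184]
orientation: [-2.196, -2.245, 0.007]
force: [0.2, -0.3, -0.1]
opening: 0.0559
t: 25.4
tool_pos: [0.4881, -0.0812, 0.1185]
orientation: [-2.196, -2.245, 0.008]
force: [-2.5, -1.7, 3.5]
opening: 0.0278
[ 0.48810824 -0.08120468  0.11849546] 0.02805387873838926 [-1.76805425  0.39112885  3.8132056 ]
```

View pics/c11.png

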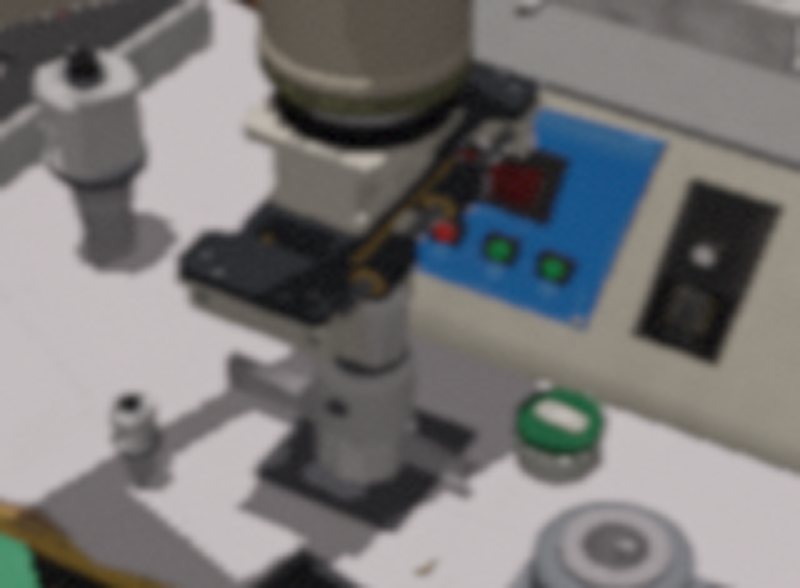

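```bash
python3 -m pendant '[{"delta_pos":[0,0,0],"spin":0},{"delta_pos":[0,0,-0.01],"spin":0},{"delta_pos":[0,0,-0.03],"spin":0},{"delta_pos":[0,0,-0.06],"spin":0},{"delta_pos":[0,0,-0.1],"spin":0},{"delta_pos":[0,0,-0.13],"spin":0},{"delta_pos":[0,0,-0.13],"spin":0},{"delta_pos":[0,0,-0.13],"spin":0}]' 1 55
python3 - <<'E'
from h import *
d=snap('scene','s21.png');marks('scene',d,['arbor_shoulder','arbor_grip','head','head_mouth','drift_mid'])
s=robot.read_state();print(s['tool_pos'],s['opening'],s['force'],s['q'].round(2))
d=snap('wrist','w21.png');marks('wrist',d,['arbor_shoulder','arbor_grip','head','head_mouth'])
cv2.imwrite('pics/c12.png',cv2.resize(d['color'],None,fx=1.4,fy=1.4))
E
```

```text
t: 26.25
tool_pos: [0.489, -0.0809, 0.2487]
orientation: [-2.196, -2.246, 0.007]
force: [0.1, 0.1, -2.6]
opening: 0.0277
scene arbor_shoulder 0.93 [0.5479 0.1231 0.0832] [239. 169.]
scene arbor_shoulder 0.61 [ 0.4877 -0.0756  0.2317] [291. 173.]
scene arbor_shoulder 0.45 [0.4151 0.0008 0.0434] [248. 234.]
scene arbor_shoulder 0.45 [ 0.4894 -0.0804  0.0953] [293. 214.]
scene arbor_grip 0.86 [ 0.4883 -0.0788  0.2602] [292. 164.]
scene arbor_grip 0.74 [0.4123 0.0024 0.0604] [246. 230.]
scene arbor_grip 0.65 [0.5466 0.1232 0.1268] [237. 157.]
scene arbor_grip 0.36 [ 0.4504 -0.235   0.0881] [343. 257.]
scene head 0.92 [ 0.4443 -0.2395 -0.001 ] [340. 281.]
scene head_mouth 0.76 [ 0.4526 -0.2356  0.0874] [344. 257.]
scene head_mouth 0.55 [ 0.4328  0.2665 -0.0023] [174. 197.]
scene drift_mid 0.54 [ 0.4887 -0.0682  0.0343] [289. 228.]
[ 0.48791959 -0.08069606  0.24687941] 0.02739100182068186 [-0.70411401  0.12781351 -2.69026753] [-0.26 -0.16  1.73 -0.    1.58 -0.29]
wrist arbor_shoulder 0.95 [ 0.4881 -0.083   0.2297] [279. 250.]
wrist arbor_shoulder 0.81 [0.4149 0.0026 0.0427] [222. 123.]
wrist arbor_grip 0.84 [ 4.114e-01 -3.000e-04  6.010e-02] [216. 126.]
```

View pics/c12.png

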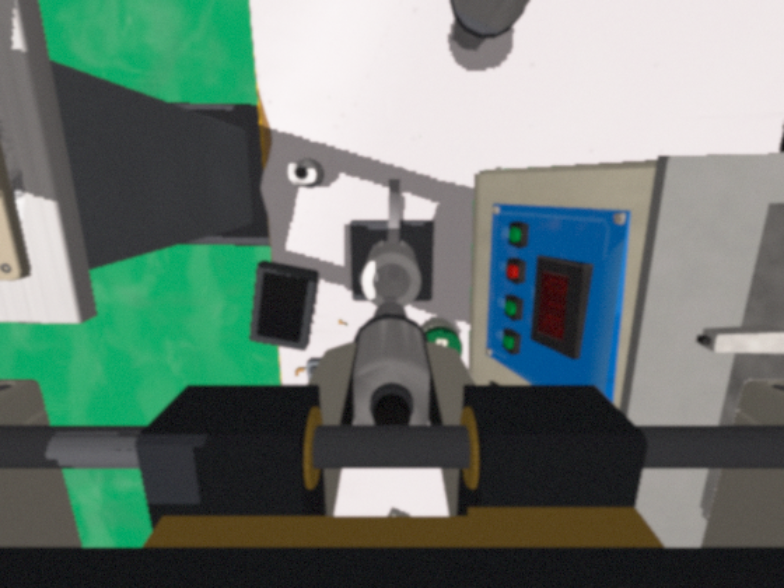

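View pics/s21.png

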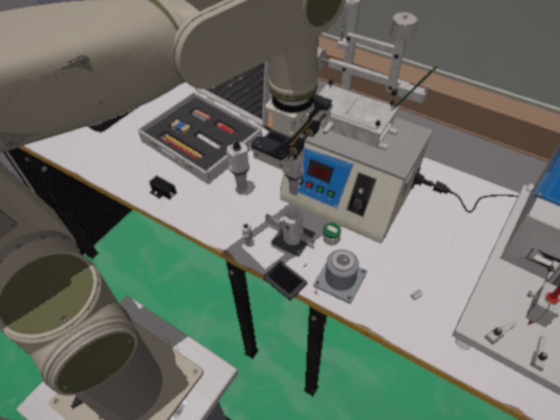

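```bash
python3 -m pendant '[{"delta_pos":[-0.04,-0.01,0],"spin":0},{"delta_pos":[-0.08,-0.022,0],"spin":0},{"delta_pos":[-0.12,-0.033,0],"spin":0},{"delta_pos":[-0.15,-0.042,0],"spin":0},{"delta_pos":[-0.155,-0.0425,0],"spin":0},{"delta_pos":[-0.155,-0.0425,0],"spin":0},{"delta_pos":[-0.155,-0.0425,0],"spin":0},{"delta_pos":[-0.155,-0.0425,0],"spin":0}]'
python3 - <<'E'
from h import *
d=snap('wrist','w22.png');marks('wrist',d,['arbor_shoulder','arbor_grip','head','head_mouth'])
s=robot.read_state();print(s['tool_pos'],s['opening'],s['force'],Ro.from_rotvec(s['orientation']).as_matrix().round(4))
d2=snap('top','t22.png');marks('top',d2,['head','head_mouth','arbor_grip'])
cv2.imwrite('pics/c13.png',cv2.resize(d['color'][120:300,180:380],None,fx=4,fy=3.3,interpolation=cv2.INTER_CUBIC))
np.savez('w22.npz',R=d['R'],t=d['t'],K=d['camera_matrix'])
E
```

```text
t: 27.6
tool_pos: [0.4499, -0.2356, 0.2488]
orientation: [-2.194, -2.246, 0.007]
force: [-0.6, 0.2, -1.8]
opening: 0.0275
wrist arbor_shoulder 0.87 [ 0.453  -0.2352  0.2358] [283. 249.]
wrist arbor_shoulder 0.44 [ 0.4865 -0.0828  0.0172] [312.  68.]
wrist arbor_grip 0.56 [ 0.4501 -0.2397  0.2635] [279. 274.]
wrist head 0.58 [ 0.4437 -0.2361 -0.0012] [275. 185.]
wrist head_mouth 0.96 [ 0.4477 -0.2358  0.0847] [278. 198.]
wrist head_mouth 0.25 [ 0.446  -0.2326 -0.0023] [277. 183.]
[ 0.44980404 -0.23619339  0.24885885] 0.0274941904972216 [-0.15451479 -0.07728028 -2.76817559] [[-0.0233  0.9997 -0.0046]
 [ 0.9997  0.0232 -0.0024]
 [-0.0023 -0.0046 -1.    ]]
top head 0.7 [ 0.4486 -0.2395  0.0027] [335. 215.]
top head 0.34 [ 0.4466 -0.2315  0.088 ] [336. 211.]
top head_mouth 0.61 [ 0.4457 -0.2324  0.0883] [336. 212.]
top arbor_grip 0.53 [0.5431 0.1196 0.1307] [214. 177.]
top arbor_grip 0.45 [0.4091 0.0036 0.0589] [256. 226.]
```

View pics/c13.png

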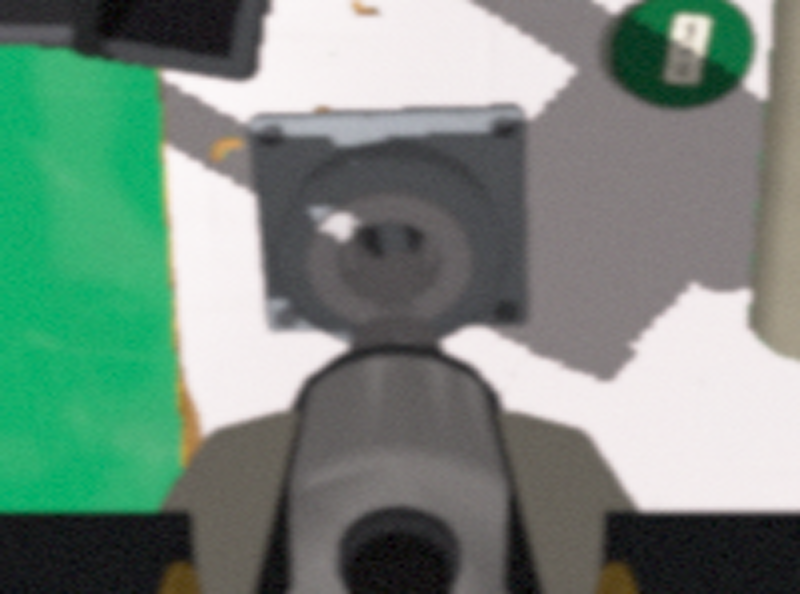

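```bash
python3 - <<'E'
from h import *
z=np.load('w22.npz');K,R,t=z['K'],z['R'],z['t'];C=-R.T@t
def p2w(u,v,h):
    r=R.T@np.linalg.inv(K)@np.array([u,v,1]);return (C+r*(h-C[2])/r[2]).round(4)
print(p2w(277.2-.4,198-.4,.085),p2w(277.5-.4,198-.4,.085),C)
s=cv2.imread('pics/w22.png');g=cv2.cvtColor(s,6)
for v in (194,198,200,202): print(v,g[v,250:306])
# arbor nub centre at col?, z ~ tcp+.0455
for v in (280,286,292): print(v,g[v,240:320:2])
E
```

```text
[ 0.4468 -0.2348  0.085 ] [ 0.4471 -0.2348  0.085 ] [ 0.44924052 -0.15893174  0.41576545]
194 [ 76  76  74  76  79  78  79  85  91  97 100  97  95  98  98  97  93  86
  81  73  64  52  42  40  47  60  73  75  79  76  76  71  55  55  59  71
  84  87  92  91  95  99  97  97  95  97  91  85  78  77  79  76  75  75
  77  74]
198 [75 74 76 79 79 79 86 90 98 97 96 97 98 91 86 82 85 90 85 82 80 81 76 72
 71 70 77 81 80 81 76 81 79 80 80 81 84 90 88 85 88 94 96 98 98 97 95 89
 82 79 76 78 77 76 75 75]
200 [ 81  75  79  77  78  81  88  93  96 100  96  95  97  95  85  83  85  86
  88  81  80  80  82  82  80  78  80  81  81  86  82  82  77  80  78  79
  84  82  81  84  91  96 100 100  98  97  94  90  80  80  75  77  75  78
  72  70]
202 [ 72  77  79  79  76  78  83  88  95  99  97 101 100  97  91  82  79  77
  76  80  76  83  81  83  82  77  82  81  80  83  80  82  83  78  76  77
  78  77  80  84  92  97 100 100  97  98  95  88  82  75  74  76  74  75
  71  72]
280 [ 98  95  99  85  42  19  64  98 106 109 110 115 113  81  44  40  46  46
  48  38  38  39  45  42  44  40  65 102 109 109 110 112 108  71  21  34
  83  96  99  98]
286 [ 97 101  94  61  20  20  66 108 114 117 119 119  87  45  37  30  16  15
  19  12  16  16  13  11  25  33  44  63  98 103 101 101 101  67  23  16
  50  93  96 100]
292 [100  97  75  26  21  16  59 105 120 122 125 121  81  35  20  15  15  13
  16  18  22  13  15  17  18  16  35  64 102 106  96 100  95  59  14  21
  26  74  98  98]
```

```bash
python3 -m pendant '[{"delta_pos":[0.0005,-0.0025,0.03],"spin":0},{"delta_pos":[0.0005,-0.0025,0.06],"spin":0},{"delta_pos":[0.0005,-0.0025,0.09],"spin":0},{"delta_pos":[0.0005,-0.0025,0.112],"spin":0},{"delta_pos":[0.0005,-0.0025,0.114],"spin":0},{"delta_pos":[0.0005,-0.0025,0.114],"spin":0},{"delta_pos":[0.0005,-0.0025,0.114],"spin":0}]'
python3 - <<'E'
from h import *
s=robot.read_state();print(s['tool_pos'],s['force'],s['wrist_torque'])
d=snap('scene','s23.png');
cv2.imwrite('pics/c14.png',cv2.resize(d['color'][170:310,260:420],None,fx=5,fy=4.2,interpolation=cv2.INTER_CUBIC))
E
```

```text
t: 28.75
tool_pos: [0.4472, -0.237, 0.1365]
orientation: [2.196, 2.246, -0.008]
force: [0.9, 0.2, -1.6]
opening: 0.0272
[ 0.44723326 -0.23703597  0.13645531] [ 0.88374519  0.18674608 -1.60594219] [-0.0066559   0.0667354  -0.00727482]
```

View pics/c14.png

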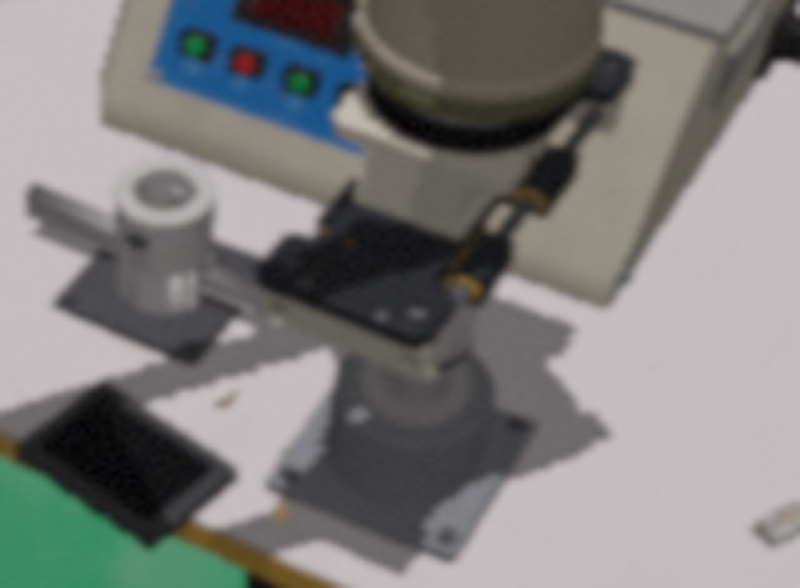

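```bash
python3 -m pendant '[{"delta_pos":[0.0013,0,0.008],"spin":0},{"delta_pos":[0.0013,0,0.014],"spin":0},{"delta_pos":[0.0013,0,0.018],"spin":0},{"delta_pos":[0.0013,0,0.021],"spin":0},{"delta_pos":[0.0013,0,0.021],"spin":0}]'
python3 -m pendant '[{"delta_pos":[0,0,0.002],"spin":0},{"delta_pos":[0,0,0.003],"spin":0},{"delta_pos":[0,0,0.003],"spin":0}]'
```

```text
t: 29.3
tool_pos: [0.4469, -0.2356, 0.1149]
orientation: [-2.196, -2.246, 0.008]
force: [-0.2, -0.2, -1.8]
opening: 0.0278
t: 29.6
tool_pos: [0.4471, -0.2358, 0.1121]
orientation: [-2.196, -2.246, 0.008]
force: [-0.6, -0.1, -0.2]
opening: 0.027
```

```bash
python3 -m pendant '[{"delta_pos":[0,0,0.001],"spin":0},{"delta_pos":[0,0,0.002],"spin":0},{"delta_pos":[0,0,0.002],"spin":0}]'; python3 -c "
from h import *
s=robot.read_state();print(s['tool_pos'],s['force'],s['wrist_torque'])"
```

```text
t: 29.9
tool_pos: [0.4474, -0.2361, 0.1104]
orientation: [2.196, 2.246, -0.007]
force: [-0.3, -0.1, -0.8]
opening: 0.0274
[ 0.44735902 -0.23606226  0.11038088] [-0.3237141  -0.12964049 -0.75391819] [-0.29752529 -0.08712865  0.11019648]
```

```bash
python3 -m pendant '[{"delta_pos":[0,0,0.001],"spin":0},{"delta_pos":[0,0,0.002],"spin":0},{"delta_pos":[0,0,0.002],"spin":0}]'; python3 -c "
from h import *
s=robot.read_state();print(s['tool_pos'],s['force'],s['wrist_torque'])"
```

```text
t: 30.2
tool_pos: [0.4474, -0.2362, 0.1086]
orientation: [2.195, 2.245, -0.008]
force: [-2.7, -0.5, 3.2]
opening: 0.0279
[ 0.44742488 -0.23624033  0.10855749] [-2.73795066 -0.48617814  3.15833636] [-0.07501846  0.38177882  0.21089154]
```

```bash
for i in 1; do python3 -m pendant '[{"delta_pos":[0,-0.0007,0.0005],"spin":0.08},{"delta_pos":[0,-0.0007,0.0005],"spin":0.16},{"delta_pos":[0,-0.0007,0.0005],"spin":0.24},{"delta_pos":[0,-0.0007,0.0005],"spin":0.32},{"delta_pos":[0,-0.0007,0.0005],"spin":0.4}]'; done; python3 -c "
from h import *
s=robot.read_state();print(s['tool_pos'],s['force'],s['wrist_torque'])"
```

```text
t: 30.7
tool_pos: [0.4474, -0.2364, 0.1085]
orientation: [2.597, 1.761, -0.006]
force: [0.4, -0.1, 1.6]
opening: 0.0277
[ 0.44742513 -0.23643511  0.10849755] [ 0.41170714 -0.1154763   1.59660725] [-0.1722008  -0.10161781  1.34149847]
```

```bash
python3 - <<'E'
from h import *
d=snap('scene','s24.png');marks('scene',d,['arbor_shoulder','arbor_grip'])
cv2.imwrite('pics/c15.png',cv2.resize(d['color'][200:310,290:400],None,fx=6,fy=5.4,interpolation=cv2.INTER_CUBIC))
s=robot.read_state();print(s['tool_pos'],s['force'],s['wrist_torque'],Ro.from_rotvec(s['orientation']).as_matrix().round(3))
E
```

```text
scene arbor_shoulder 0.71 [0.4125 0.0013 0.0416] [247. 235.]
scene arbor_shoulder 0.5 [0.5505 0.1247 0.0839] [239. 168.]
scene arbor_shoulder 0.49 [ 0.4509 -0.2312  0.0932] [342. 255.]
scene arbor_grip 0.71 [ 0.4434 -0.2335  0.1179] [342. 252.]
scene arbor_grip 0.58 [0.4119 0.0061 0.0604] [245. 230.]
scene arbor_grip 0.58 [0.5455 0.1245 0.1248] [236. 158.]
[ 0.44746609 -0.23657275  0.10847235] [ 2.02442066 -2.11683427  1.5582272 ] [-0.43632742 -0.50861917  0.61661834] [[ 0.367  0.93  -0.001]
 [ 0.93  -0.367 -0.005]
 [-0.005  0.001 -1.   ]]
```

View pics/c15.png

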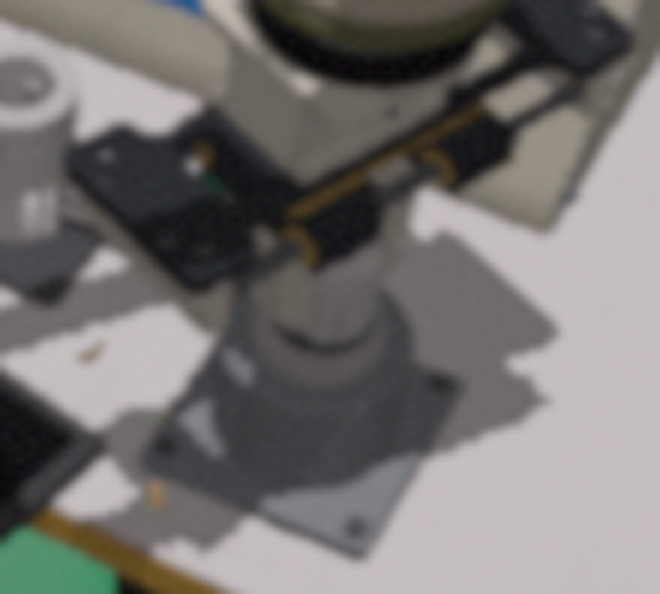

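```bash
python3 -m pendant '[{"delta_pos":[0,0,0.0005],"spin":0.05},{"delta_pos":[0,0,0.0005],"spin":0.1},{"delta_pos":[0,0,0.0005],"spin":0.15},{"delta_pos":[0,0,0.0005],"spin":0.2}]';python3 -c "
from h import *
s=robot.read_state();print(s['tool_pos'],s['force'],s['wrist_torque'])"
python3 -m pendant '[{"delta_pos":[0,0,0.0005],"spin":0.05},{"delta_pos":[0,0,0.0005],"spin":0.1},{"delta_pos":[0,0,0.0005],"spin":0.15},{"delta_pos":[0,0,0.0005],"spin":0.2}]';python3 -c "
from h import *
s=robot.read_state();print(s['tool_pos'],s['force'],s['wrist_torque'])"
```

```text
t: 31.25
tool_pos: [0.4478, -0.2369, 0.1092]
orientation: [2.756, 1.498, -0.005]
force: [-5.2, 2.3, 17.5]
opening: 0.0276
[ 0.44777202 -0.2369038   0.10921562] [-5.18948826  2.30653808 17.51867552] [ 0.59962542  1.35546547 -0.08369205]
t: 31.65
tool_pos: [0.4486, -0.2375, 0.112]
orientation: [2.889, 1.214, -0.002]
force: [-8.0, 4.9, 27.0]
opening: 0.0276
[ 0.44858524 -0.23754355  0.11197209] [-7.98257778  4.88883184 26.98039647] [0.95007339 1.98915732 0.07432218]
```

```bash
python3 -m pendant '[{"delta_pos":[-0.0005,0.0005,-0.001],"spin":-0.1},{"delta_pos":[-0.0005,0.0005,-0.001],"spin":-0.2},{"delta_pos":[-0.0005,0.0005,0],"spin":-0.3},{"delta_pos":[-0.0005,0.0005,0.001],"spin":-0.35}]';python3 -c "
from h import *
s=robot.read_state();print(s['tool_pos'],s['force'],s['wrist_torque'])"
python3 -m pendant '[{"delta_pos":[0,0,0.001],"spin":-0.05},{"delta_pos":[0,0,0.001],"spin":-0.1},{"delta_pos":[0,0,0.001],"spin":-0.15},{"delta_pos":[0,0,0.001],"spin":-0.15}]';python3 -c "
from h import *
s=robot.read_state();print(s['tool_pos'],s['force'],s['wrist_torque'])"
```

```text
t: 32.05
tool_pos: [0.4481, -0.2376, 0.1121]
orientation: [2.631, 1.708, -0.004]
force: [-8.9, 7.1, 22.2]
opening: 0.0275
[ 0.44811732 -0.23764862  0.11205823] [-8.89830882  7.14024525 22.21598441] [ 1.4691909   2.16008222 -0.11659506]
t: 32.45
tool_pos: [0.4482, -0.2373, 0.1121]
orientation: [2.492, 1.905, -0.004]
force: [-2.9, 4.1, 12.1]
opening: 0.0277
[ 0.44815169 -0.23734615  0.11211879] [-2.88964132  4.07296798 12.07258171] [ 0.82880827  0.97576853 -0.00843401]
```

```bash
python3 -m pendant '[{"delta_pos":[0.0009,-0.0013,-0.001],"spin":0},{"delta_pos":[0.0009,-0.0013,-0.003],"spin":0},{"delta_pos":[0.0009,-0.0013,-0.003],"spin":0}]';python3 - <<'E'
from h import *
s=robot.read_state();print(s['tool_pos'],s['force'],s['wrist_torque'])
d=snap('scene','s25.png');marks('scene',d,['arbor_shoulder','arbor_grip'])
cv2.imwrite('pics/c16.png',cv2.resize(d['color'][200:310,290:400],None,fx=6,fy=5.4,interpolation=cv2.INTER_CUBIC))
d=snap('wrist','w25.png');marks('wrist',d,['arbor_shoulder','arbor_grip','head_mouth'])
cv2.imwrite('pics/c17.png',cv2.resize(d['color'],None,fx=1.4,fy=1.4))
E
```

```text
t: 32.75
tool_pos: [0.4468, -0.2359, 0.1147]
orientation: [2.492, 1.907, -0.005]
force: [-0.2, 0.7, -2.0]
opening: 0.0276
[ 0.446812   -0.23589671  0.11467674] [-0.22375413  0.72651873 -2.00120045] [-0.02304494  0.03780166  0.02703889]
scene arbor_shoulder 0.74 [0.5486 0.1229 0.0853] [239. 168.]
scene arbor_shoulder 0.56 [ 0.4473 -0.2315  0.0956] [341. 256.]
scene arbor_shoulder 0.51 [0.4136 0.0018 0.0427] [247. 234.]
scene arbor_grip 0.57 [0.4141 0.0035 0.0619] [246. 229.]
scene arbor_grip 0.52 [ 0.4457 -0.2348  0.1274] [344. 249.]
wrist arbor_shoulder 0.79 [ 0.4484 -0.2359  0.0997] [281. 247.]
wrist arbor_shoulder 0.6 [ 0.3753 -0.1334 -0.0007] [176. 126.]
wrist arbor_grip 0.69 [ 0.4469 -0.2349  0.1257] [278. 264.]
```

View pics/c16.png

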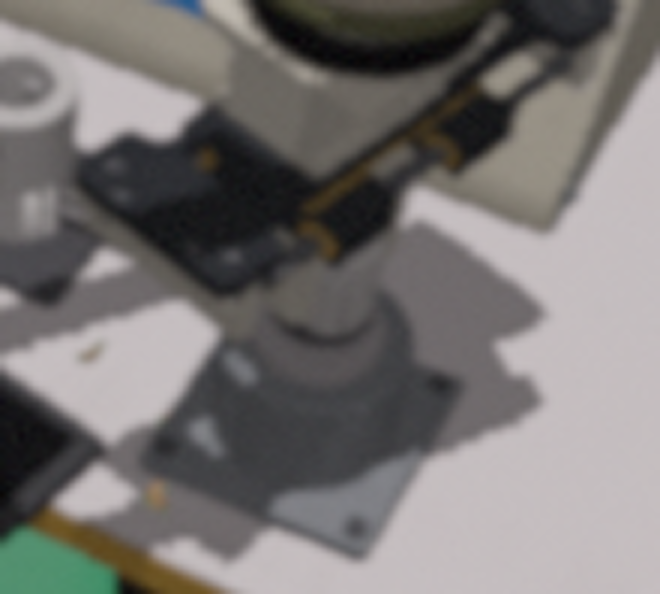

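View pics/c17.png

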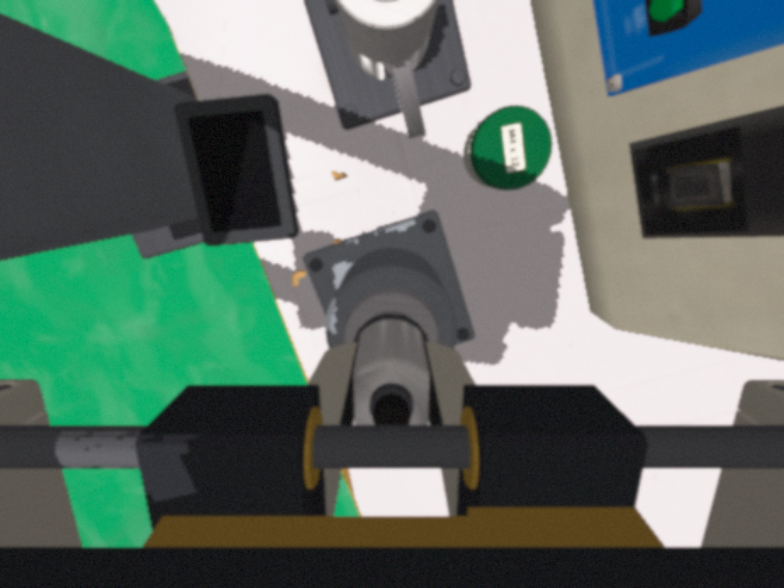

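```bash
python3 -m pendant '[{"delta_pos":[0,0,0.002],"spin":0},{"delta_pos":[0,0,0.0035],"spin":0},{"delta_pos":[0,0,0.0035],"spin":0}]';python3 -c "
from h import *
s=robot.read_state();print(s['tool_pos'],s['force'],s['wrist_torque'])"
python3 -m pendant '[{"delta_pos":[0,0,0.001],"spin":0},{"delta_pos":[0,0,0.002],"spin":0},{"delta_pos":[0,0,0.002],"spin":0}]';python3 -c "
from h import *
s=robot.read_state();print(s['tool_pos'],s['force'],s['wrist_torque'])"
```

```text
t: 33.4
tool_pos: [0.4474, -0.2364, 0.1123]
orientation: [2.492, 1.905, -0.004]
force: [-1.3, 0.9, 5.2]
opening: 0.0278
[ 0.44735303 -0.23636352  0.11231102] [-1.32398406  0.91490128  5.23027183] [ 0.25818413  0.61174122 -0.04397476]
t: 33.7
tool_pos: [0.4478, -0.2368, 0.112]
orientation: [2.491, 1.905, -0.004]
force: [-4.2, 1.5, 11.1]
opening: 0.0278
[ 0.44783272 -0.23675022  0.11204448] [-4.17475513  1.46673508 11.13606081] [ 0.62005438  1.14901469 -0.02918485]
```

```bash
python3 -m pendant '[{"delta_pos":[0.0007,-0.0007,-0.003],"spin":0},{"delta_pos":[0.0007,-0.0007,-0.003],"spin":-0.1},{"delta_pos":[0.0007,-0.0007,-0.003],"spin":-0.2},{"delta_pos":[0.0007,-0.0007,-0.002],"spin":-0.29},{"delta_pos":[0.0007,-0.0007,-0.001],"spin":-0.29},{"delta_pos":[0.0007,-0.0007,0.001],"spin":-0.29},{"delta_pos":[0.0007,-0.0007,0.001],"spin":-0.29}]';python3 -c "
from h import *
s=robot.read_state();print(s['tool_pos'],s['force'],s['wrist_torque'])"
python3 -m pendant '[{"delta_pos":[0,0,0.001],"spin":0},{"delta_pos":[0,0,0.002],"spin":0},{"delta_pos":[0,0,0.002],"spin":0}]';python3 -c "
from h import *
s=robot.read_state();print(s['tool_pos'],s['force'],s['wrist_torque'])"
```

```text
t: 34.4
tool_pos: [0.4472, -0.236, 0.1111]
orientation: [2.192, 2.242, -0.006]
force: [-1.8, -0.0, -0.7]
opening: 0.0276
[ 0.44717438 -0.23600236  0.11106235] [-1.84414558 -0.03089063 -0.74984705] [-0.16494305  0.43864466  0.02693237]
t: 34.7
tool_pos: [0.4471, -0.2362, 0.1091]
orientation: [2.193, 2.241, -0.006]
force: [-2.4, -0.5, 0.4]
opening: 0.0277
[ 0.44713952 -0.23616076  0.1090562 ] [-2.43641377 -0.45706146  0.4405562 ] [-0.2111076   0.57056982  0.13640032]
```

```bash
python3 -m pendant '[{"delta_pos":[0,-0.0007,0.0005],"spin":-0.05},{"delta_pos":[0,-0.0007,0.001],"spin":-0.1},{"delta_pos":[0,-0.0007,0.002],"spin":-0.1},{"delta_pos":[0,-0.0007,0.002],"spin":-0.1}]';python3 -c "
from h import *
s=robot.read_state();print(s['tool_pos'],s['force'],s['wrist_torque'])"
```

```text
t: 35.1
tool_pos: [0.4468, -0.2361, 0.1067]
orientation: [2.08, 2.346, -0.006]
force: [1.4, 0.2, -2.5]
opening: 0.0277
[ 0.44676575 -0.23605588  0.1067479 ] [ 1.40534968  0.24004264 -2.4756674 ] [-0.04359239 -0.45210568  0.01195498]
```

```bash
python3 -m pendant '[{"delta_pos":[0,0.0004,0.001],"spin":0},{"delta_pos":[0,0.0004,0.002],"spin":0},{"delta_pos":[0,0.0004,0.003],"spin":0},{"delta_pos":[0,0.0004,0.004],"spin":0},{"delta_pos":[0,0.0004,0.005],"spin":0},{"delta_pos":[0,0.0004,0.005],"spin":0}]';python3 -c "
from h import *
s=robot.read_state();print(s['tool_pos'],s['force'],s['wrist_torque'])"
```

```text
t: 35.7
tool_pos: [0.447, -0.236, 0.1021]
orientation: [2.08, 2.347, -0.006]
force: [-3.5, 2.0, 4.2]
opening: 0.0279
[ 0.44701469 -0.23596712  0.10209057] [-3.49467064  1.9786416   4.24198339] [0.2508904  0.71972811 0.07416286]
```

Near home; press further to feel the hard stop.

```bash
python3 -m pendant '[{"delta_pos":[0,-0.0004,0.001],"spin":0},{"delta_pos":[0,-0.0004,0.002],"spin":0},{"delta_pos":[0,-0.0004,0.003],"spin":0},{"delta_pos":[0,-0.0004,0.003],"spin":0}]';python3 - <<'E'
from h import *
s=robot.read_state();print(s['tool_pos'],s['force'],s['wrist_torque'])
d=snap('scene','s26.png');marks('scene',d,['arbor_shoulder','arbor_grip'])
cv2.imwrite('pics/c18.png',cv2.resize(d['color'][200:310,290:400],None,fx=6,fy=5.4,interpolation=cv2.INTER_CUBIC))
E
```

```text
t: 36.1
tool_pos: [0.4471, -0.2361, 0.102]
orientation: [2.079, 2.346, -0.005]
force: [-11.3, 8.6, 23.8]
opening: 0.0277
[ 0.4470672  -0.23610343  0.1019723 ] [-11.34794271   8.55726475  23.83762269] [1.34621934 2.2663089  0.05419096]
scene arbor_shoulder 0.58 [0.5479 0.1225 0.0858] [239. 169.]
scene arbor_shoulder 0.54 [ 0.4123 -0.0008  0.0436] [248. 235.]
scene arbor_grip 0.54 [0.4123 0.0056 0.0602] [245. 230.]
```

View pics/c18.png

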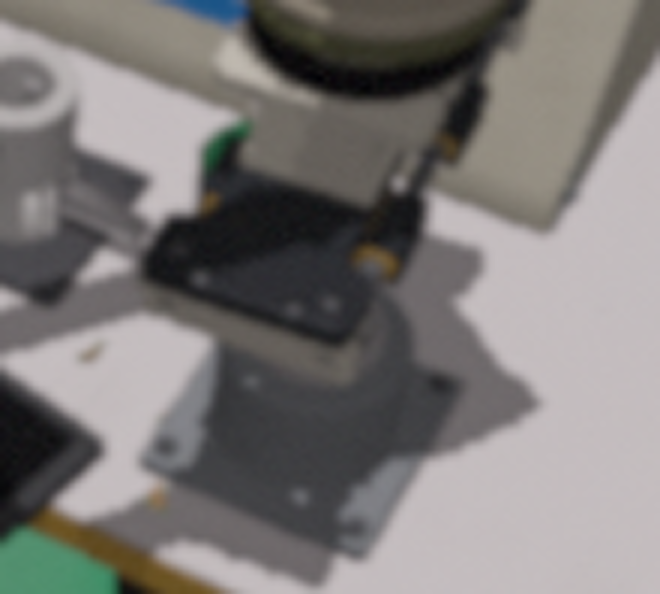

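```bash
python3 -m pendant '[{"delta_pos":[0,0,0],"spin":0},{"delta_pos":[0,0,0],"spin":0}]'
python3 -m pendant '[{"delta_pos":[0,0,0],"spin":0},{"delta_pos":[0,0,0],"spin":0},{"delta_pos":[0,0,0],"spin":0},{"delta_pos":[0,0,0],"spin":0},{"delta_pos":[0,0,0],"spin":0}]' -0.3
python3 -m pendant '[{"delta_pos":[0,0,-0.03],"spin":0},{"delta_pos":[0,0,-0.07],"spin":0},{"delta_pos":[0,0,-0.12],"spin":0},{"delta_pos":[0,0,-0.16],"spin":0},{"delta_pos":[0.02,0,-0.16],"spin":0},{"delta_pos":[0.02,0,-0.16],"spin":0}]'
python3 - <<'E'
from h import *
s=robot.read_state();print(s['tool_pos'],s['force'],s['opening'])
d=snap('scene','s27.png');marks('scene',d,['arbor_shoulder','arbor_grip','head_mouth','tile','pot','trimmer'])
cv2.imwrite('pics/c19.png',cv2.resize(d['color'][200:310,290:400],None,fx=6,fy=5.4,interpolation=cv2.INTER_CUBIC))
d=snap('wrist','w27.png');marks('wrist',d,['arbor_shoulder','arbor_grip','head_mouth','head'])
E
```

```text
t: 36.45
tool_pos: [0.447, -0.2362, 0.1021]
orientation: [2.079, 2.346, -0.006]
force: [-2.5, 1.3, 6.4]
opening: 0.0275
t: 36.95
tool_pos: [0.4471, -0.2362, 0.1021]
orientation: [2.079, 2.346, -0.005]
force: [0.7, 0.7, -0.2]
opening: 0.0597
t: 37.55
tool_pos: [0.4451, -0.2145, 0.2639]
orientation: [2.076, 2.344, -0.004]
force: [0.1, -0.6, -0.4]
opening: 0.0601
[ 0.44508214 -0.21447382  0.26385683] [ 0.11423911 -0.57293623 -0.39675043] 0.06005977663469252
scene arbor_shoulder 0.76 [ 0.4465 -0.2296  0.0845] [340. 258.]
scene arbor_shoulder 0.73 [ 0.4133 -0.0014  0.0421] [248. 235.]
scene arbor_shoulder 0.68 [0.5492 0.1233 0.0825] [239. 169.]
scene arbor_grip 0.82 [0.547  0.1229 0.128 ] [237. 157.]
scene arbor_grip 0.8 [ 0.4435 -0.2346  0.1132] [342. 253.]
scene arbor_grip 0.62 [0.4102 0.0054 0.0606] [245. 230.]
scene head_mouth 0.77 [ 0.4508 -0.2332  0.0864] [342. 257.]
scene tile 0.93 [ 0.3716 -0.1255 -0.0052] [282. 282.]
scene pot 0.95 [ 0.5358 -0.1586  0.0013] [330. 238.]
scene pot 0.52 [ 0.4503 -0.2368  0.0868] [344. 258.]
scene trimmer 0.6 [ 0.501  -0.4     0.0017] [415. 295.]
wrist arbor_shoulder 0.77 [ 0.4469 -0.2397  0.0864] [279. 215.]
wrist arbor_shoulder 0.73 [ 0.3744 -0.1294 -0.0022] [237. 117.]
wrist arbor_grip 0.66 [ 0.446  -0.2363  0.1182] [278. 220.]
wrist head_mouth 0.95 [ 0.4476 -0.234   0.0865] [280. 211.]
wrist head_mouth 0.74 [ 0.3734 -0.1335  0.0006] [236. 120.]
wrist head_mouth 0.35 [ 0.4482 -0.2416  0.0852] [280. 216.]
wrist head 0.89 [ 4.429e-01 -2.354e-01  1.000e-04] [277. 196.]
wrist head 0.6 [ 0.4496 -0.236   0.1162] [282. 220.]
wrist head 0.23 [ 0.4492 -0.237   0.0817] [281. 212.]
```

View pics/c19.png

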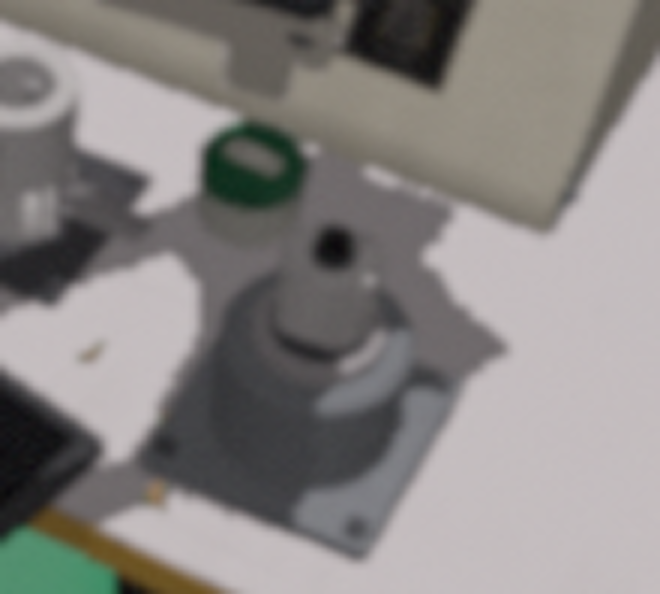

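View pics/w27.png

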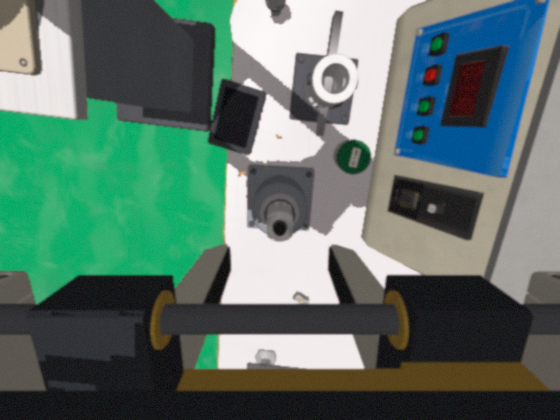

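```bash
python3 -c "
from plant import robot
print(robot.close_job())"
```

```text
the job is handed in; nothing more can be done
None
```

The job is handed in at about 37.5 s of the 61 s allowed. My last checks all point to the arbor being fully home in the spindle, but no verdict was reported.

**What I did**
- **Drift to the sleeve:** I drew the drift from its holder by the thin end, laid it on its straight edge and took it again by the thick end. I set it down once more to re-grip nearer the middle, because the gripper body would otherwise have hit the large arbor on the way to the slot.
- **Freeing the arbor:** I drove the drift through the slot in two pushes, with one re-grip further back between them.
- **Seating the arbor:** I lifted the arbor out, found the slot by turning under a light push, pressed it home and let go.

**Last checks**
- **Arbor raised and free:** Against the first picture, the arbor had risen about 7 mm in the sleeve after the second push. After the first push the picture showed only about 3.5 mm where I expected more than 5 mm, which is why I pushed again.
- **Fully home:** The arbor met a hard stop at 24 N, with the tool 10 mm below where it had stopped with the tang out of line. After release the networks put its shoulder at 84–86 mm, against 85 mm for the spindle face.
- **Position and tilt:** The arbor axis and the spindle centre agree to within a few millimetres, about as close as the cameras can tell. It looks upright in the pictures.
- **Surroundings:** The gripper is open and clear of everything, and the force reading is about zero. The pot, tile and sharpener are where they started, and the drift stays in the slot.

**What went less well**
- In the twist search I first turned the wrong way. The tang climbed out of the slot with about 27 N on the wrist, so I lifted, re-centred and turned back, and it then dropped in.
- The networks scattered by up to about 7 mm on single points.

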